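Lay out the measuring station

ROBOT

A 6-joint arm with a two-finger parallel gripper is mounted at the origin on a cart in front of the work surface, level with it; the furniture and walls round the work are solid. World frame = base frame: x ahead of the robot, y to its left, z up, the work surface at z = 0. Lengths are in m, angles in degrees, forces in N, time in s.
With the tool pointing down it reaches from about 0.4 to 0.825 m from the base axis. Payload 7 kg.
Tool frame: the origin (TCP) lies on the centre line of the jaws, within the pads' length; the fingertips stand 17 mm ahead of it and the grasp point (between the pads) lies 2 mm behind it; y points along the fingers, z is the direction in which the jaws open and shut, and the axes are right-handed (so a half turn about y gives the same grasp; the last joint's range is limited). The gripper opens to 88 mm and grips with 3 to 60 N. Pads are 19 mm wide; open, the fingers measure 130 mm over their backs; the gripper's body (78 mm by 193 mm) begins 47 mm behind the grasp point.
Start: joints at [85.835, 20.546, 0.682, 0, -70.136, -16.507], TCP at [0.238, 0.632, 0.244] pointing down, gripper open.
Joint ranges: [-176.03, 176.03], [-82.01, 121.73], [-58.28, 71.71], [-173.87, 95.51], [-174.79, -0.11], [-173.66, 173.66]. Speed limits (degrees/s): [136.94, 136.94, 172.46, 180, 180, 180].

INTERFACE

Orientations are given as [roll, pitch, yaw] about the fixed x, y, z axes, in that order (R = Rz(yaw) Ry(pitch) Rx(roll)).
In Python, from plant import r, capture, camera_info gives the robot as it stands. The module is installed in compiled form; this text tells all that it offers.
- The arm moves only by the tool apply_moves, never from a script. Its argument "deltas" is a list of rows, each an object of numbers: "tx", "ty", "tz": the shift along the tool's x, y, z in m; "turn": the turn about the tool's y in rad; "gripper": the finger opening in m, from 0 to 0.0876. A call has 1 to 5 rows; each row is the pose to reach, as a shift and turn from the pose commanded when the call began, along the tool's axes at that moment; what a row does not reach only later rows make up. A row lasts 1/10 s, in which the tool goes at most 50 mm and 8.59 degrees, less where a joint would pass 70% of its speed; a pose out of reach is approached as far as the arm can. A call with a gripper value outside its range is refused whole. The fingers move at their own pace and stop on an object; "newtons" is the grip in N (left out, the last holds). Time passes only in rows, so rows that repeat a pose let the fingers close. It gives the time, the measured TCP pose, the force and the opening at its end, in the units of the state.
- r.get_state(): the state, without advancing time (a new reading comes with each control period).
- capture(name): name is "scene" or "top" or "wrist"; returns (picture, depth): 480x640x3 uint8, red, green, blue; 480x640 float32, m along the optical axis (not along the pixel's ray), 0 where there is no reading.
- camera_info(name): a dict with "K" (3x3 intrinsics, pixels), "k1" (the pictures are not rectified: a ray, as slopes to the right and down, at radius r is drawn at 1 + k1 r^2 times it, then the intrinsics apply), "eye" and "orientation" of the camera in the world; the wrist camera has in their place "tool_from_camera" (4x4, takes a point from camera to tool coordinates, whose origin is the TCP and whose axes are the tool frame's). Camera axes: x right, y up, looking along -z (the intrinsics and any distortion apply to the point x, -y, -z); pixel columns grow to the right and rows downward; lengths in m; the calibration is good to about 2 mm. A picture is of the moment at which its call begins: read the wrist's pose just before it. camera_info takes no time and is no camera call.
- r.close_job(): hands the job in, once; it reports no verdict.
The state is a dict: "time_s": time; "joints": joint angles; "qd": joint speeds; "joint_torque": joint torques, N m; "tcp_pos": TCP position; "eef_rot": TCP orientation; "contact_force": force on the tool from outside, world axes, zero at the start; "moment": the same for the moment, N m; "gripper_width": finger opening in m.
Only numpy, scipy, OpenCV 4.12 (cv2) and the standard library are available. Lean on these libraries where they do the work, as an engineer would, in place of code of your own. Each camera call takes 0.05 s, during which the arm holds its last target.

TASK

Lay out the measuring station: stand the tall cassette in the middle of the dark mat, square with its edges, and stack the low cassette squarely on top of it, sides in line; lay the brass tin flat on the bench in front of the mat (on the robot's side), centred on its front edge with a gap of about 2 cm between tin and mat; and stand the vial upright on the green sheet midway between the two petri dishes. Let go of everything and do not shift the dishes, the timer or the tape roll.

Things in the scene. Friction and masses are not known exactly. Their poses are not given: they have to be found in the camera images.
- tall_cassette: tall cuvette cassette to be moved: closed solid box, light blue below (much of its height), grey lid on top, small grey catch on one side; 47 (x) x 53 (y) x 50 mm high, flat lid that does not open. Origin at the centre of its underside, z up. Grasp it across the 47 mm (fingers closing along its x). Stands upright on the bench top (z = 0) at the start.
- low_cassette: low cuvette cassette to be moved: same look and plan, 47 (x) x 53 (y) mm, but 35 mm high, with only a thin band of light blue below the grey lid. Closed, solid, flat lid. Origin at the centre of its underside, z up. Grasp it across the 47 mm (along its x). Stands upright on the bench top at the start.
- tin: small round brass tin to be moved, 41 mm in diameter, 10 mm high, lying flat on the bench top. Origin at the centre of its underside, z up.
- vial: clear glass vial with white screw cap and pale violet filling, to be moved: 23 mm in diameter, 50 mm high, standing upright. Origin at the centre of its underside, z up.
- mat: square dark rubber mat, 80 x 80 x 3 mm, fixed to the bench. Origin at the centre of its underside; its top is 3 mm above. x and y along its edges; its front edge (the robot's side) is at x = -40 mm in its own frame. Turned by up to 0.3 rad either way.
- sheet: green rectangular sheet, 104 (x) x 270 (y) x 2 mm, fixed to the bench, to the left or the right of the mat, a petri dish standing near each end of it. Origin at the centre of its underside, which is midway between the two dishes; its top is 2 mm above. y runs along its length.
- left_dish: clear white petri dish with lid, 90 mm in diameter, 16 mm high, loose, standing on the left (+y) end of the green sheet, its centre 85 mm from the sheet's middle. Origin at the centre of its underside. Not to be shifted.
- right_dish: clear white petri dish with lid, 89 mm in diameter, 16 mm high, loose, standing on the right (-y) end of the green sheet, its centre 85 mm from the sheet's middle. Origin at the centre of its underside. Not to be shifted.
- timer: bystander: white bench timer with coloured buttons, 66 x 66 x 20 mm, loose on the bench top. Origin at the centre of its underside.
- tape_roll: bystander: roll of yellowish masking tape lying flat, 68 mm in diameter, 18 mm high, loose on the bench top. Origin at the centre of its underside.
There are look-alikes about, which are no part of the job. What is shaped like the low_cassette but turquoise is not meant.

How it is judged (in metres and radians):
At the end, for the whole second after the job is handed in: Tall cassette upright on the mat, within 15 mm and 0.17 rad of centred and square; low one likewise on it within 10 mm; tin flat on the bench, 5 to 35 mm before the mat's front edge, within 15 mm of its middle; vial upright on the sheet within 12 mm of its centre; all at rest (horizontal distance between tall_cassette and mat below 0.015 m and z of tall_cassette in the frame of mat between 0.0005 and 0.006 m and (angle between the x axis of tall_cassette and the x axis of mat, either way round below 0.17 rad or angle between the y axis of tall_cassette and the x axis of mat, either way round below 0.17 rad) and horizontal distance between low_cassette and tall_cassette below 0.01 m and z of low_cassette in the frame of tall_cassette between 0.046 and 0.054 m and (angle between the x axis of low_cassette and the x axis of tall_cassette, either way round below 0.17 rad or angle between the y axis of low_cassette and the x axis of tall_cassette, either way round below 0.17 rad) and x of tin in the frame of mat between -0.0955 and -0.0655 m and y of tin in the frame of mat between -0.015 and 0.015 m and height (world z) of tin between -0.004 and 0.004 m and horizontal distance between vial and sheet below 0.012 m and z of vial in the frame of sheet between -0.001 and 0.005 m and linear speed of each of tall_cassette, low_cassette, tin, vial below 0.02 m/s and angle between each of tall_cassette, low_cassette, tin, vial's own z axis and vertical below 0.08 rad); the robot touches nothing.
It fails at once if the left petri dish is shifted (distance of left_dish from where it was at the start of the episode above 0.012 m).
It fails at once if the right petri dish is shifted (distance of right_dish from where it was at the start of the episode above 0.012 m).
It fails at once if the timer is shifted (distance of timer from where it was at the start of the episode above 0.015 m).
It fails at once if the tape roll is shifted (distance of tape_roll from where it was at the start of the episode above 0.015 m).
It also fails if it takes over 99 s, if anything falls off the work surface, if the arm or the gripper's body presses on something with over 40 N, if the wrist force passes 120 N, or if a joint passes its speed limit or range.

## Working session

There is one attempt and no reset: what is moved stays moved. The work goes in short steps, Python scripts to look and compute and a tool call to move; the robot and the scene stay as the last step left them, time stands still between calls to the robot, and variables do not carry over. Pictures are saved under pics/ and viewed, and the job is handed in when it is done.

Besides the shell and the picture viewer there is one more tool, called after "Request:" as a command line: name --argument value ..., lists and objects as JSON in quotes. apply_moves: Moves the arm, as the interface text tells. Its arguments: {"type":"object","properties":{"deltas":{"type":"array","items":{"type":"object","properties":{"tx":{"type":"number"},"ty":{"type":"number"},"tz":{"type":"number"},"turn":{"type":"number"},"gripper":{"type":"number"}}}},"newtons":{"type":"number"}},"required":["deltas"]}

```bash
mkdir -p pics; ls
python3 - <<'E'
from plant import r,capture,camera_info
import cv2,numpy as np
print(r.get_state())
for n in ["scene","top","wrist"]:
    print(n,camera_info(n))
for n in ["scene","top"]:
    p,d=capture(n); cv2.imwrite(f"pics/{n}0.png",p[:,:,::-1]); np.savez(f"pics/{n}0.npz",p=p,d=d)
E
```

```text
pics
{'time_s': 0.0, 'joints': array([ 8.58356182e+01,  2.05898314e+01,  6.32803273e-01, -1.97285983e-02,
       -7.01334930e+01, -1.65090294e+01]), 'qd': array([ 0.03392091, -0.0280993 ,  0.03010739, -0.04521059,  0.0215345 ,
        0.00703128]), 'joint_torque': array([ 9.36799697e-04, -5.82712841e+01,  2.93050790e+01,  6.99706122e+00,
        7.13090019e-03, -1.48838835e-04]), 'tcp_pos': array([0.23814175, 0.63110817, 0.2426346 ]), 'eef_rot': array([-8.99079400e+01,  7.94395798e-03,  1.59319876e+02]), 'contact_force': array([-0.02722932, -0.73055127, -0.48781542]), 'moment': array([-0.01474145,  0.0007868 ,  0.04063759]), 'gripper_width': 0.08765000817173234}
scene {'K': array([[465.3050412 ,   0.        , 326.36307685],
       [  0.        , 465.3050412 , 241.59295148],
       [  0.        ,   0.        ,   1.        ]]), 'k1': -0.033406431952018006, 'eye': array([ 0.12031772, -0.8012003 ,  0.53736071]), 'orientation': array([ 60.31511317,  -0.52675154, -24.33983486])}
top {'K': array([[506.7910903 ,   0.        , 326.87342951],
       [  0.        , 506.7910903 , 231.4411172 ],
       [  0.        ,   0.        ,   1.        ]]), 'k1': 0.03922337882887202, 'eye': array([0.36665377, 0.03696329, 1.0246154 ]), 'orientation': array([  7.97911588,  -0.89980655, -88.74265547])}
wrist {'K': array([[366.72660947,   0.        , 315.77141061],
       [  0.        , 366.72660947, 238.92324426],
       [  0.        ,   0.        ,   1.        ]]), 'k1': -0.062120826484259685, 'tool_from_camera': array([[ 2.78223942e-04, -9.52944998e-01, -3.03143125e-01,
        -8.23577288e-02],
       [ 1.14882602e-05,  3.03143140e-01, -9.52945033e-01,
        -1.41635209e-01],
       [ 9.99999961e-01,  2.61649536e-04,  9.52893593e-05,
         7.93637693e-04],
       [ 0.00000000e+00,  0.00000000e+00,  0.00000000e+00,
         1.00000000e+00]])}
```

View pics/scene0.png

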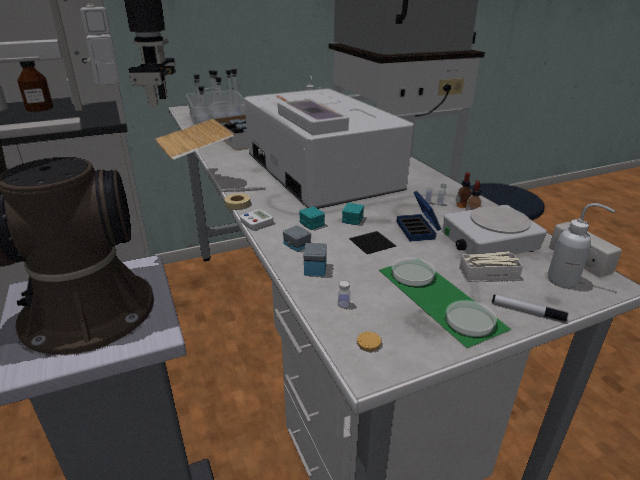

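View pics/top0.png

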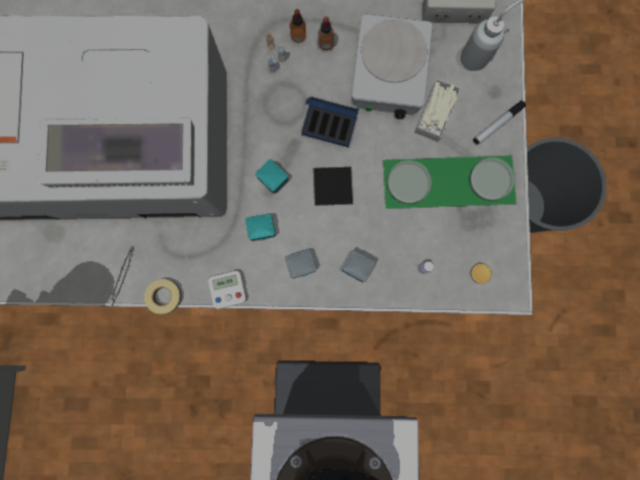

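```bash
cat > h.py <<'E'
import numpy as np,cv2
from scipy.spatial.transform import Rotation as Ro
from plant import r,capture,camera_info
def rot(e): return Ro.from_euler('xyz',e,degrees=True).as_matrix()
def cam(n,st=None):
    c=camera_info(n)
    if n!='wrist': return c['K'],c['k1'],rot(c['orientation']),np.array(c['eye'])
    T=np.eye(4);T[:3,:3]=rot(st['eef_rot']);T[:3,3]=st['tcp_pos'];T=T@c['tool_from_camera']
    return c['K'],c['k1'],T[:3,:3],T[:3,3]
def rays(C,px):
    K,k1,R,e=C
    px=np.asarray(px,float).reshape(-1,1,2)
    u=cv2.undistortPoints(px,K,np.array([k1,0,0,0,0.]),None,None).reshape(-1,2)
    return np.c_[u[:,0],-u[:,1],-np.ones(len(u))]@R.T
def plane(C,px,z):
    d=rays(C,px); e=C[3]
    return e+d*((z-e[2])/d[:,2])[:,None]
def pts(C,px,depth):
    d=rays(C,px); return C[3]+d*np.asarray(depth).reshape(-1,1)
def proj(C,P):
    K,k1,R,e=C
    p=(np.asarray(P,float).reshape(-1,3)-e)@R; x=p[:,0]/-p[:,2];y=-p[:,1]/-p[:,2]
    s=1+k1*(x*x+y*y); return np.c_[K[0,0]*x*s+K[0,2],K[1,1]*y*s+K[1,2]]
def tri(C1,p1,C2,p2):
    d1=rays(C1,p1)[0];d2=rays(C2,p2)[0]
    A=np.c_[d1,-d2];t=np.linalg.lstsq(A,C2[3]-C1[3],rcond=None)[0]
    a=C1[3]+t[0]*d1;b=C2[3]+t[1]*d2
    return (a+b)/2,np.linalg.norm(a-b)
def look(name):
    st=r.get_state();p,d=capture('wrist')
    cv2.imwrite(f'pics/{name}.png',p[:,:,::-1]);np.savez(f'pics/{name}.npz',p=p,d=d,pos=st['tcp_pos'],rot=st['eef_rot'])
    print('t',round(st['time_s'],2),'tcp',st['tcp_pos'].round(4),'rot',st['eef_rot'].round(2),'w',st['gripper_width'])
    return st,p,d
def load(name):
    f=np.load(f'pics/{name}.npz')
    return cam('wrist',{'eef_rot':f['rot'],'tcp_pos':f['pos']}),f['p'],f['d']
def delta(target,yaw,st=None):
    "shift/turn (tool frame) from present pose to target TCP, yaw deg"
    st=st or r.get_state();R=rot(st['eef_rot'])
    d=R.T@(np.array(target)-st['tcp_pos'])
    y0=st['eef_rot'][2]; w=(yaw-y0+90)%180-90
    print('tcp',st['tcp_pos'].round(4),'yaw',round(y0,2),'d',d.round(4),'turn',np.radians(-w).round(4),'or',np.radians(-(w-180*np.sign(w))).round(4),'t',round(st['time_s'],2),'w',round(st['gripper_width'],4))
E
python3 - <<'E'
from h import *
C=cam('top');f=np.load('pics/top0.npz');d=f['d'];S=cam('scene');fs=np.load('pics/scene0.npz')
for n,p in dict(low=(301,263),tall=(359,264),vial=(427,266),tin=(481,273),mat=(333,186),turq1=(272,176),turq2=(261,227),sheet=(449,181),ld=(408,182),rd=(491,179),timer=(227,289),tape=(162,295),machine=(215,214),machtop=(200,200),balance=(380,100),rack=(330,140)).items():
    print(n,pts(C,[p],[d[p[1],p[0]]]).round(3)[0])
cv2.imwrite('pics/crop_t.png',cv2.resize(f['p'][140:310,230:530,::-1],None,fx=2.6,fy=2.6,interpolation=cv2.INTER_CUBIC))
cv2.imwrite('pics/crop_s.png',cv2.resize(fs['p'][180:360,220:520,::-1],None,fx=2.6,fy=2.6,interpolation=cv2.INTER_CUBIC))
E
```

```text
low [0.443 0.074 0.032]
tall [ 0.442 -0.039  0.048]
vial [ 0.441 -0.17   0.047]
tin [ 0.433 -0.286  0.011]
mat [0.605 0.013 0.002]
turq1 [0.616 0.137 0.032]
turq2 [0.511 0.154 0.035]
sheet [ 0.622 -0.226  0.002]
ld [ 0.614 -0.139  0.015]
rd [ 0.624 -0.308  0.018]
timer [0.389 0.218 0.019]
tape [0.375 0.349 0.   ]
machine [0.536 0.247 0.031]
machtop [0.534 0.241 0.181]
balance [ 0.77  -0.076  0.057]
rack [0.698 0.022 0.017]
```

View pics/crop_t.png

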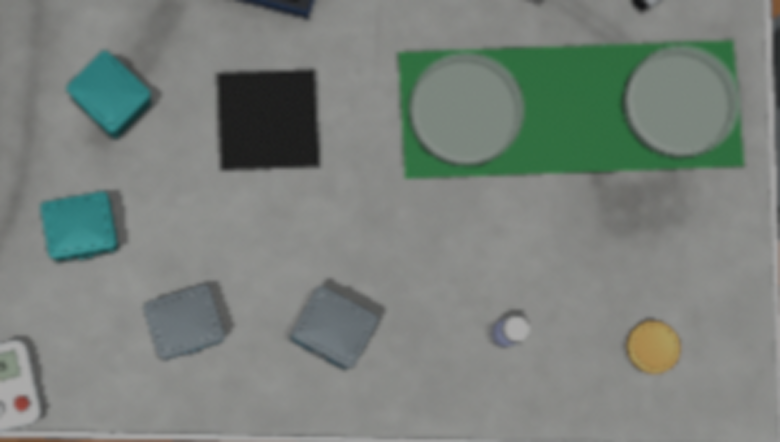

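View pics/crop_s.png

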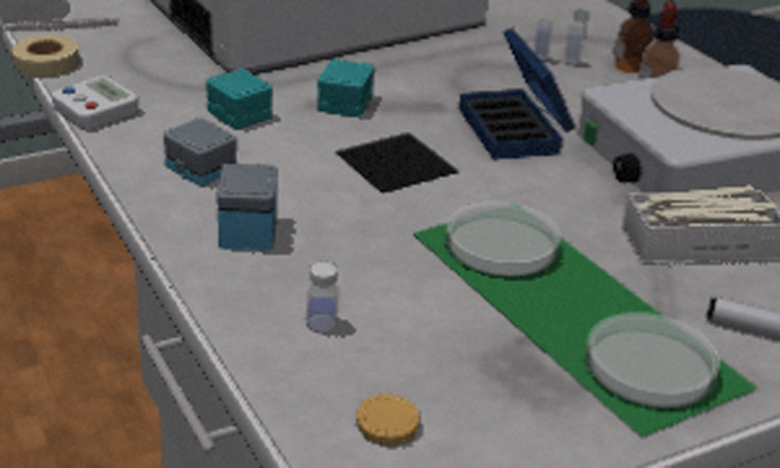

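Request:
apply_moves --deltas '[{"tx": -0.036,"ty": -0.01,"tz": 0.033,"turn": 0.145},{"tx": -0.072,"ty": -0.02,"tz": 0.066,"turn": 0.29},{"tx": -0.108,"ty": -0.03,"tz": 0.1,"turn": 0.435},{"tx": -0.144,"ty": -0.04,"tz": 0.133,"turn": 0.58},{"tx": -0.18,"ty": -0.05,"tz": 0.166,"turn": 0.725}]'

```text
invalid input at $.deltas[0]: expected keys tx, ty, tz, turn, gripper
```

```bash
python3 -c "
from h import *
delta([.45,.05,.3],0)"
```

```text
tcp [0.2382 0.6311 0.2427] yaw 159.32 d [-0.4034 -0.0565  0.469 ] turn -0.3609 or 2.7807 t 0.1 w 0.0874
```

Request:
apply_moves --deltas '[{"tx": -0.036,"ty": -0.01,"tz": 0.033,"turn": 0.145,"gripper": 0.087},{"tx": -0.072,"ty": -0.02,"tz": 0.066,"turn": 0.29,"gripper": 0.087},{"tx": -0.108,"ty": -0.03,"tz": 0.1,"turn": 0.435,"gripper": 0.087},{"tx": -0.144,"ty": -0.04,"tz": 0.133,"turn": 0.58,"gripper": 0.087},{"tx": -0.18,"ty": -0.05,"tz": 0.166,"turn": 0.725,"gripper": 0.087}]'

```text
time_s: 0.6
tcp_pos: [0.3483, 0.4108, 0.2936]
eef_rot: [-90.0, 0.0, 117.5]
contact_force: [1.2, 0.7, 0.5]
gripper_width: 0.0874
```

```bash
python3 -c "
from h import *
delta([.45,.05,.3],0)"
```

```text
tcp [0.3483 0.4108 0.2936] yaw 117.47 d [-0.367  -0.0063  0.0763] turn -1.0914 or 2.0502 t 0.6 w 0.0874
```

Request:
apply_moves --deltas '[{"tx": -0.045,"ty": -0.001,"tz": 0.01,"turn": 0.145,"gripper": 0.087},{"tx": -0.09,"ty": -0.002,"tz": 0.02,"turn": 0.29,"gripper": 0.087},{"tx": -0.135,"ty": -0.003,"tz": 0.03,"turn": 0.435,"gripper": 0.087},{"tx": -0.18,"ty": -0.004,"tz": 0.04,"turn": 0.58,"gripper": 0.087},{"tx": -0.225,"ty": -0.005,"tz": 0.05,"turn": 0.725,"gripper": 0.087}]'

```text
time_s: 1.1
tcp_pos: [0.4085, 0.1886, 0.2985]
eef_rot: [-90.0, -0.0, 75.9]
contact_force: [2.0, 0.2, 1.0]
gripper_width: 0.0866
```

```bash
python3 -c "
from h import *
delta([.45,.05,.3],0)"
```

```text
tcp [0.4085 0.1886 0.2985] yaw 75.93 d [-0.1243 -0.0015 -0.0739] turn 1.3253 or -1.8163 t 1.1 w 0.0866
```

Request:
apply_moves --deltas '[{"tx": -0.025,"ty": -0.001,"tz": -0.015,"turn": 0.145,"gripper": 0.087},{"tx": -0.05,"ty": -0.001,"tz": -0.03,"turn": 0.29,"gripper": 0.087},{"tx": -0.075,"ty": -0.001,"tz": -0.045,"turn": 0.435,"gripper": 0.087},{"tx": -0.1,"ty": -0.001,"tz": -0.06,"turn": 0.58,"gripper": 0.087},{"tx": -0.124,"ty": -0.001,"tz": -0.074,"turn": 0.725,"gripper": 0.087}]'

```text
time_s: 1.6
tcp_pos: [0.451, 0.0511, 0.2994]
eef_rot: [-90.0, 0.0, 34.4]
contact_force: [-0.8, -0.8, 0.0]
gripper_width: 0.0872
```

```bash
python3 -c "
from h import *
look('w1')
delta([.45,-.1,.3],0)"
```

```text
t 1.6 tcp [0.451  0.0511 0.2994] rot [-8.999e+01  1.000e-02  3.436e+01] w 0.0871805530465891
tcp [0.4514 0.0489 0.2993] yaw 33.82 d [-0.084  -0.0006 -0.1229] turn 0.5903 or -2.5513 t 1.65 w 0.0871
```

View pics/w1.png

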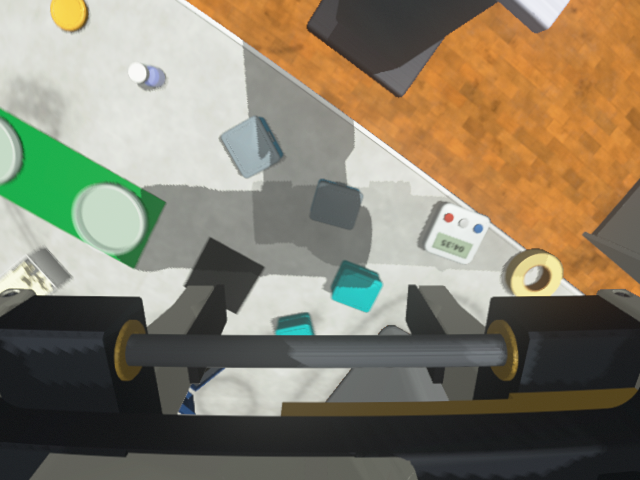

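```bash
python3 -c "
from h import *
delta([.6,-.1,.3],0)"
```

```text
tcp [0.4514 0.0489 0.2993] yaw 33.82 d [ 0.0406 -0.0007 -0.2064] turn 0.5903 or -2.5513 t 1.65 w 0.0871
```

Request:
apply_moves --deltas '[{"tx": 0.008,"ty": 0,"tz": -0.041,"turn": 0.12,"gripper": 0.087},{"tx": 0.016,"ty": 0,"tz": -0.082,"turn": 0.24,"gripper": 0.087},{"tx": 0.024,"ty": 0,"tz": -0.123,"turn": 0.36,"gripper": 0.087},{"tx": 0.032,"ty": 0,"tz": -0.164,"turn": 0.48,"gripper": 0.087},{"tx": 0.04,"ty": 0,"tz": -0.205,"turn": 0.59,"gripper": 0.087}]'

```text
time_s: 2.15
tcp_pos: [0.6016, -0.0947, 0.299]
eef_rot: [-90.0, 0.0, 0.6]
contact_force: [0.2, 1.7, 0.9]
gripper_width: 0.0869
```

Request:
apply_moves --deltas '[{"tx": 0,"ty": 0,"tz": 0,"turn": 0,"gripper": 0.087}]'

```text
time_s: 2.25
tcp_pos: [0.6028, -0.0962, 0.2972]
eef_rot: [-90.1, 0.2, 0.5]
contact_force: [-0.1, -0.3, -0.4]
gripper_width: 0.087
```

```bash
python3 -c "
from h import *
look('w2')"
```

```text
t 2.25 tcp [ 0.6028 -0.0962  0.2972] rot [-90.06   0.17   0.53] w 0.0870385978580955
```

View pics/w2.png

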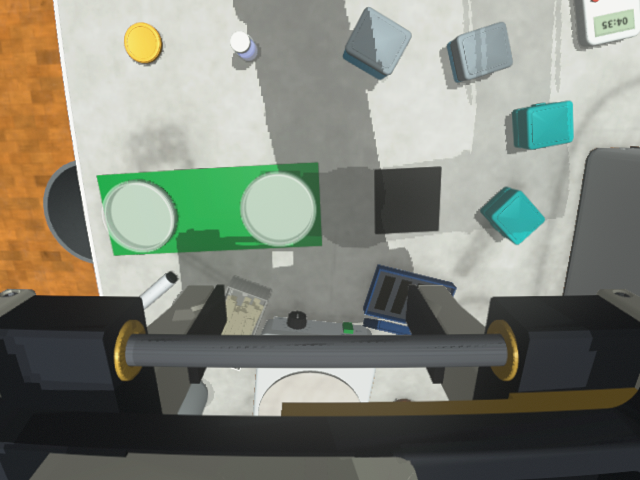

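```bash
cat > m.py <<'E'
from h import *
def grid(name):
    C,p,d=load(name)
    v,u=np.mgrid[0:480,0:640]; P=pts(C,np.c_[u.ravel(),v.ravel()],d.ravel()).reshape(480,640,3)
    P[d<=0]=np.nan
    return C,p,d,P
def comp(mask,seed):
    mask=mask.astype(np.uint8); n,l,s,c=cv2.connectedComponentsWithStats(mask)
    ids=[i for i in range(1,n) if s[i,4]>60]
    i=min(ids,key=lambda i:np.hypot(*(c[i]-seed))); return (l==i).astype(np.uint8)
def rect(C,m,z):
    c=max(cv2.findContours(m,cv2.RETR_EXTERNAL,cv2.CHAIN_APPROX_NONE)[0],key=cv2.contourArea).reshape(-1,2)
    w=plane(C,c,z)[:,:2]
    (cx,cy),(a,b),ang=cv2.minAreaRect((w*1000).astype(np.float32))
    return (round(cx,1),round(cy,1)),(round(a,1),round(b,1)),round(ang,1)
E
python3 - <<'E'
from m import *
for n,seeds in dict(w2=dict(tall=(377,42),low=(480,52),vial=(239,42),tin=(143,43)),w1=dict(tall=(251,147),low=(337,203),vial=(140,75),tin=(68,12))).items():
    C,p,d,P=grid(n)
    Z=P[:,:,2]
    print(n,'bench z',np.nanmedian(Z[60:140,290:330]) if n=='w2' else '')
    for k,s in seeds.items():
        h={'tall':.05,'low':.035,'vial':.05,'tin':.01}[k]
        zt=np.nanmedian(Z[s[1]-3:s[1]+4,s[0]-3:s[0]+4])
        m=comp((abs(Z-zt)<.005),s)
        print(n,k,'ztop',zt.round(4),'mean',np.nanmean(P[m>0],axis=0).round(4),rect(C,m,zt))
    hsv=cv2.cvtColor(p,cv2.COLOR_RGB2HSV)
    if n=='w2':
        m=comp((hsv[:,:,2]<75)&(abs(Z)<.008),(408,200)); print('mat',m.sum(),np.nanmedian(Z[m>0]),rect(C,m,.003))
        g=comp((hsv[:,:,0]>50)&(hsv[:,:,0]<75)&(hsv[:,:,1]>120),(210,208)); print('sheet',g.sum(),rect(C,g,.002))
        for s in [(140,214),(279,208)]:
            zt=np.nanmedian(Z[s[1]-5:s[1]+6,s[0]-5:s[0]+6]);print('dish',zt,P[s[1],s[0]])
        o=p.copy(); o[m>0]=[255,0,0]; o[g>0]=[255,255,0]; cv2.imwrite('pics/dbg.png',o[:,:,::-1])
E
```

```text
w2 bench z 0.0005128113301807735
w2 tall ztop 0.0511 mean [ 0.4415 -0.0387  0.0506] ((442.0, -38.7), (53.1, 45.6), 62.2)
w2 low ztop 0.0351 mean [0.4443 0.0732 0.0348] ((444.7, 73.2), (45.7, 54.5), 19.0)
w2 vial ztop 0.0497 mean [ 0.4428 -0.1725  0.0493] ((443.1, -172.5), (19.3, 19.2), 13.4)
w2 tin ztop 0.0106 mean [ 0.4344 -0.2859  0.0104] ((434.6, -285.9), (41.1, 41.4), 83.9)
mat 4043 0.0035451239566118287 ((608.1, 13.3), (78.4, 78.0), 3.5)
sheet 7959 ((622.3, -226.9), (103.0, 268.2), 3.5)
dish 0.018300356471568885 [ 0.62347314 -0.30740775  0.01780737]
dish 0.01816906142598973 [ 0.61513436 -0.14024855  0.01784203]
w1 bench z 
w1 tall ztop 0.0508 mean [ 0.4409 -0.0386  0.0506] ((441.0, -38.0), (53.4, 45.5), 62.5)
w1 low ztop 0.035 mean [0.4439 0.0734 0.0347] ((444.1, 73.6), (44.4, 52.7), 18.9)
w1 vial ztop 0.0495 mean [ 0.4424 -0.1721  0.0492] ((442.4, -172.2), (20.4, 18.3), 77.6)
w1 tin ztop 0.0102 mean [ 0.4362 -0.284   0.0102] ((437.8, -283.8), (32.4, 43.1), 30.8)
```

View pics/dbg.png

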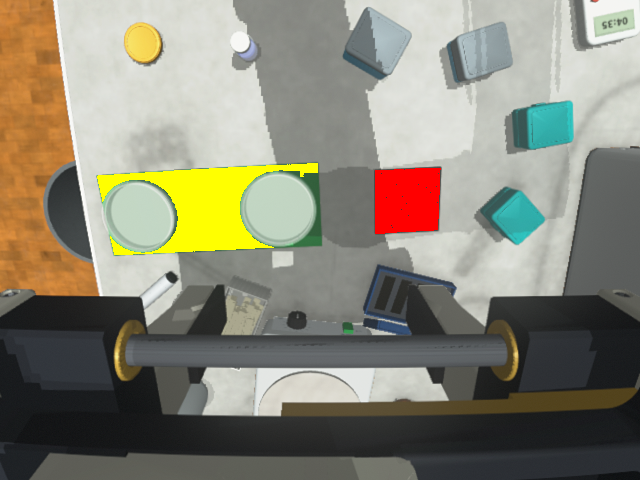

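```bash
python3 -c "
from m import *
delta([.4415,-.0385,.13],-27.8)
C,p,d,P=grid('w2')
for n in ['scene','top']:
  pass
f=np.load('pics/top0.npz');C=cam('top');v,u=np.mgrid[0:480,0:640];P=pts(C,np.c_[u.ravel(),v.ravel()],f['d'].ravel()).reshape(480,640,3)
for y,x,yy,xx in [(90,300,150,360),(75,410,140,465),(10,350,118,440)]:
  Q=P[y:yy,x:xx].reshape(-1,3);Q=Q[Q[:,2]>.012];print('hmax',np.percentile(Q[:,2],99),'x',Q[:,0].min(),Q[:,0].max())
"
```

```text
tcp [ 0.6014 -0.095   0.2975] yaw 0.72 d [-0.1587  0.168   0.0585] turn 0.4977 or -2.6439 t 2.3 w 0.0871
hmax 1.0246154025886927 x 0.36665376887933826 0.7921312042127028
hmax 0.06387504875478614 x 0.36665376887933826 0.8293231168199908
hmax 0.075510807975271 x 0.36665376887933826 0.9850471284751467
```

Request:
apply_moves --deltas '[{"tx": -0.032,"ty": 0.033,"tz": 0.012,"turn": 0.1,"gripper": 0.087},{"tx": -0.064,"ty": 0.067,"tz": 0.024,"turn": 0.2,"gripper": 0.087},{"tx": -0.096,"ty": 0.101,"tz": 0.035,"turn": 0.3,"gripper": 0.087},{"tx": -0.128,"ty": 0.135,"tz": 0.047,"turn": 0.4,"gripper": 0.087},{"tx": -0.1585,"ty": 0.168,"tz": 0.0585,"turn": 0.498,"gripper": 0.087}]'

```text
time_s: 2.8
tcp_pos: [0.439, -0.0368, 0.1306]
eef_rot: [-90.0, -0.0, -27.8]
contact_force: [0.4, 0.5, -1.3]
gripper_width: 0.0869
```

Request:
apply_moves --deltas '[{"tx": 0,"ty": 0,"tz": 0,"turn": 0,"gripper": 0.087}]'

```text
time_s: 2.9
tcp_pos: [0.4332, -0.0377, 0.1274]
eef_rot: [-90.3, 0.4, -27.8]
contact_force: [0.3, -0.2, 0.8]
gripper_width: 0.0871
```

```bash
python3 -c "
from m import *
delta([.4415,-.0385,.028],-27.8)
look('w3')"
```

```text
tcp [ 0.4332 -0.0377  0.1274] yaw -27.76 d [0.0085 0.0993 0.0037] turn 0.0007 or -3.1409 t 2.9 w 0.0871
t 2.9 tcp [ 0.4332 -0.0377  0.1274] rot [-90.3    0.43 -27.76] w 0.08710167364572209
```

View pics/w3.png

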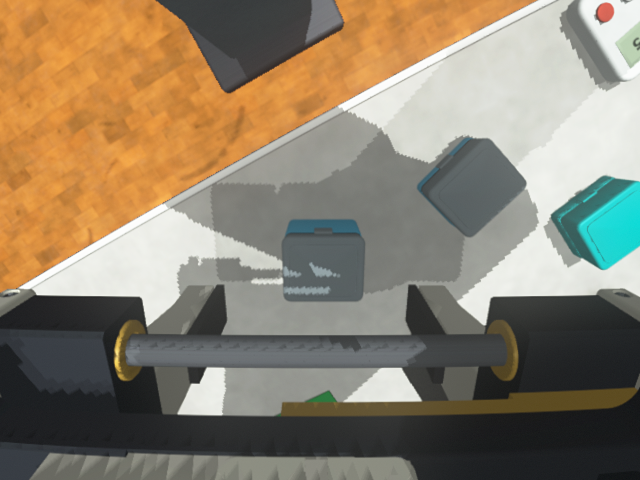

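Request:
apply_moves --deltas '[{"tx": 0,"ty": 0,"tz": 0,"turn": 0,"gripper": 0.087},{"tx": 0,"ty": 0.025,"tz": 0,"turn": 0,"gripper": 0.087},{"tx": 0,"ty": 0.05,"tz": 0,"turn": 0,"gripper": 0.087},{"tx": 0,"ty": 0.065,"tz": 0,"turn": 0,"gripper": 0.087},{"tx": 0,"ty": 0.065,"tz": 0,"turn": 0,"gripper": 0.087}]'

```text
time_s: 3.45
tcp_pos: [0.4415, -0.0374, 0.0656]
eef_rot: [-90.1, 0.1, -27.6]
contact_force: [0.5, 0.7, -0.1]
gripper_width: 0.0869
```

```bash
python3 -c "
from m import *
delta([.4415,-.0385,.028],-27.8)
C,p,d,P=grid('w3');Z=P[:,:,2];m=comp(abs(Z-.05)<.006,(324,265));print(rect(C,m,.05))"
```

```text
tcp [ 0.4415 -0.0374  0.0656] yaw -27.61 d [ 0.0006  0.0376 -0.0009] turn 0.0033 or -3.1383 t 3.45 w 0.0869
((440.1, -37.9), (52.6, 45.6), 62.3)
```

Request:
apply_moves --deltas '[{"tx": 0,"ty": 0.02,"tz": 0,"turn": 0,"gripper": 0.087},{"tx": 0,"ty": 0.037,"tz": 0,"turn": 0,"gripper": 0.087},{"tx": 0,"ty": 0.037,"tz": 0,"turn": 0,"gripper": 0.044},{"tx": 0,"ty": 0.037,"tz": 0,"turn": 0,"gripper": 0.04},{"tx": 0,"ty": 0.037,"tz": 0,"turn": 0,"gripper": 0.04}]' --newtons 25

```text
time_s: 3.95
tcp_pos: [0.4425, -0.037, 0.0308]
eef_rot: [-89.9, -0.1, -27.6]
contact_force: [0.7, -0.4, -0.8]
gripper_width: 0.0685
```

Request:
apply_moves --deltas '[{"tx": 0,"ty": 0,"tz": 0,"turn": 0,"gripper": 0.04},{"tx": 0,"ty": 0,"tz": 0,"turn": 0,"gripper": 0.04},{"tx": 0,"ty": 0,"tz": 0,"turn": 0,"gripper": 0.04}]'

```text
time_s: 4.25
tcp_pos: [0.4418, -0.0372, 0.0303]
eef_rot: [-90.0, -0.1, -27.6]
contact_force: [-1.1, 1.5, 7.8]
gripper_width: 0.0529
```

Request:
apply_moves --deltas '[{"tx": 0,"ty": 0,"tz": 0,"turn": 0,"gripper": 0.04},{"tx": 0,"ty": 0,"tz": 0,"turn": 0,"gripper": 0.04},{"tx": 0,"ty": 0,"tz": 0,"turn": 0,"gripper": 0.04}]'

```text
time_s: 4.55
tcp_pos: [0.4418, -0.0371, 0.0302]
eef_rot: [-90.0, -0.1, -27.6]
contact_force: [-1.0, 0.4, 7.2]
gripper_width: 0.0525
```

```bash
python3 -c "
from m import *
s=r.get_state();print(s['contact_force'],s['moment'])
look('w4')"
```

```text
[-1.00361169  0.37960625  7.20748606] [ 0.23974442  0.38025609 -0.05678961]
t 4.55 tcp [ 0.4418 -0.0371  0.0302] rot [-8.996e+01 -5.000e-02 -2.761e+01] w 0.05252912294621791
```

View pics/w4.png

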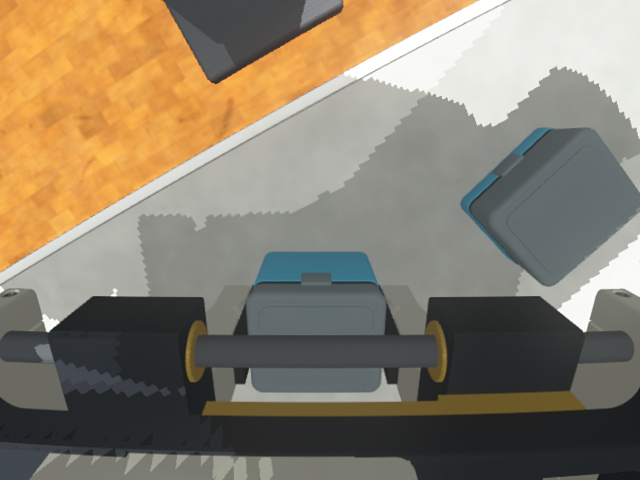

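```bash
python3 -c "
from m import *
C,p,d,P=grid('w4')
for (x,y) in [(255,300),(315,300),(376,300),(315,380),(250,284),(382,284),(250,330),(384,380),(250,380)]:print((x,y),P[y,x].round(4))
a,b=plane(C,[(247,320),(386,320)],.05);print(np.linalg.norm(a-b))
a,b=plane(C,[(254,283),(379,283)],.03);print(np.linalg.norm(a-b))
cv2.imwrite('pics/c4.png',cv2.resize(p[240:400,200:430,::-1],None,fx=3.4,fy=3.4,interpolation=cv2.INTER_CUBIC))"
```

```text
(255, 300) [ 0.4136 -0.0488  0.0491]
(315, 300) [ 0.4231 -0.0286  0.0509]
(376, 300) [ 0.4331 -0.0088  0.0516]
(315, 380) [ 0.4553 -0.0455  0.0499]
(250, 284) [ 4.226e-01 -6.600e-02  4.000e-04]
(382, 284) [ 0.4541 -0.0061 -0.    ]
(250, 330) [ 0.4232 -0.0566  0.0502]
(384, 380) [ 0.5086 -0.0295  0.0009]
(250, 380) [ 0.4733 -0.0964  0.0011]
0.05241755553063453
0.05289121024133588
```

View pics/c4.png

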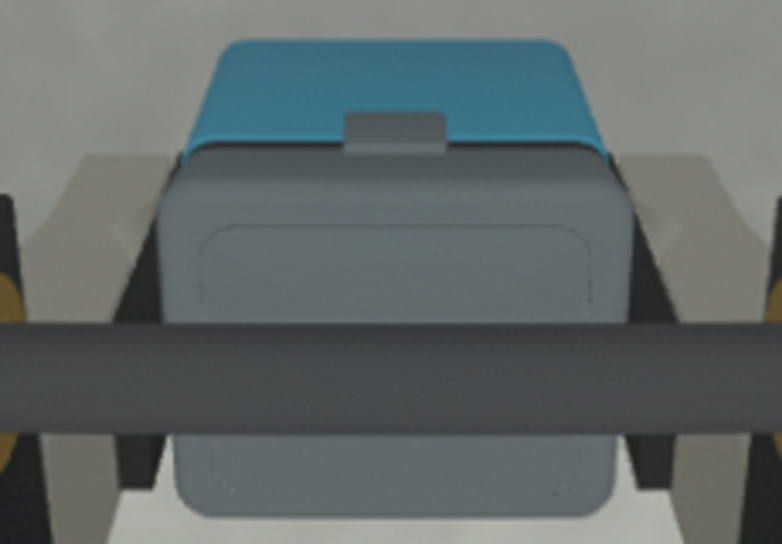

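Request:
apply_moves --deltas '[{"tx": 0,"ty": 0,"tz": 0,"turn": 0,"gripper": 0.087},{"tx": 0,"ty": 0,"tz": 0,"turn": 0,"gripper": 0.087},{"tx": 0,"ty": 0,"tz": 0,"turn": 0,"gripper": 0.087},{"tx": 0,"ty": 0,"tz": 0,"turn": 0,"gripper": 0.087},{"tx": 0,"ty": -0.02,"tz": 0,"turn": 0,"gripper": 0.087}]'

```text
time_s: 5.1
tcp_pos: [0.4396, -0.0378, 0.0479]
eef_rot: [-90.2, 0.2, -27.7]
contact_force: [0.8, -0.0, -0.5]
gripper_width: 0.0853
```

Request:
apply_moves --deltas '[{"tx": 0,"ty": -0.03,"tz": 0,"turn": 0,"gripper": 0.087},{"tx": 0,"ty": -0.07,"tz": 0,"turn": 0,"gripper": 0.087},{"tx": 0,"ty": -0.08,"tz": 0,"turn": -0.14,"gripper": 0.087},{"tx": 0,"ty": -0.08,"tz": 0,"turn": -0.28,"gripper": 0.087},{"tx": 0,"ty": -0.08,"tz": 0,"turn": -0.42,"gripper": 0.087}]'

```text
time_s: 5.6
tcp_pos: [0.4414, -0.0372, 0.1301]
eef_rot: [-90.0, -0.1, -3.2]
contact_force: [0.3, -0.1, 0.2]
gripper_width: 0.0869
```

Request:
apply_moves --deltas '[{"tx": 0,"ty": 0,"tz": 0,"turn": -0.145,"gripper": 0.087},{"tx": 0,"ty": 0,"tz": 0,"turn": -0.29,"gripper": 0.087},{"tx": 0,"ty": 0,"tz": 0,"turn": -0.435,"gripper": 0.087},{"tx": 0,"ty": 0,"tz": 0,"turn": -0.58,"gripper": 0.087},{"tx": 0,"ty": 0,"tz": 0,"turn": -0.725,"gripper": 0.087}]'

```text
time_s: 6.1
tcp_pos: [0.4411, -0.0374, 0.1294]
eef_rot: [-90.0, 0.0, 38.3]
contact_force: [0.5, 0.4, -0.1]
gripper_width: 0.0873
```

Request:
apply_moves --deltas '[{"tx": 0,"ty": 0,"tz": 0,"turn": -0.14,"gripper": 0.087},{"tx": 0,"ty": 0,"tz": 0,"turn": -0.28,"gripper": 0.087},{"tx": 0,"ty": 0,"tz": 0,"turn": -0.425,"gripper": 0.087},{"tx": 0,"ty": 0,"tz": 0,"turn": -0.425,"gripper": 0.087},{"tx": 0,"ty": 0,"tz": 0,"turn": -0.425,"gripper": 0.087}]'

```text
time_s: 6.6
tcp_pos: [0.4412, -0.0373, 0.1294]
eef_rot: [-90.0, 0.0, 62.1]
contact_force: [0.5, 0.5, -0.1]
gripper_width: 0.0871
```

```bash
python3 -c "
from m import *
look('w5')
C,p,d,P=grid('w5');Z=P[:,:,2];zt=.05;m=comp(abs(Z-.05)<.006,(324,265));R=rect(C,m,.05);print(R)
delta([R[0][0]/1000,R[0][1]/1000,.028],62.2)"
```

```text
t 6.6 tcp [ 0.4412 -0.0373  0.1294] rot [-8.999e+01  1.000e-02  6.208e+01] w 0.08708703131965036
((441.0, -39.1), (52.6, 45.3), 62.1)
tcp [ 0.4412 -0.0373  0.1294] yaw 62.1 d [-0.0017  0.1014 -0.0007] turn -0.0018 or 3.1398 t 6.65 w 0.0867
```

View pics/w5.png

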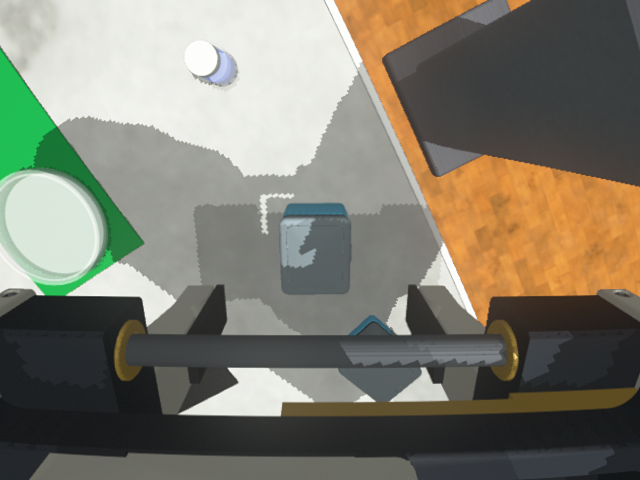

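The picture shows the tall cassette (315,250) upright and unmoved, now with its narrow side between the jaws (cols 280–351); the low one is at (380,360), the vial at (205,60).

Request:
apply_moves --deltas '[{"tx": -0.001,"ty": 0.03,"tz": 0,"turn": 0,"gripper": 0.087},{"tx": -0.001,"ty": 0.06,"tz": 0,"turn": 0,"gripper": 0.087},{"tx": -0.001,"ty": 0.085,"tz": 0,"turn": 0,"gripper": 0.087},{"tx": -0.001,"ty": 0.101,"tz": 0,"turn": 0,"gripper": 0.06},{"tx": -0.001,"ty": 0.101,"tz": 0,"turn": 0,"gripper": 0.04}]' --newtons 25

```text
time_s: 7.15
tcp_pos: [0.4393, -0.0387, 0.0267]
eef_rot: [-89.8, 0.2, 62.2]
contact_force: [-0.8, 0.1, -0.1]
gripper_width: 0.0763
```

Request:
apply_moves --deltas '[{"tx": 0,"ty": 0,"tz": 0,"turn": 0,"gripper": 0.04},{"tx": 0,"ty": 0,"tz": 0,"turn": 0,"gripper": 0.04},{"tx": 0,"ty": 0,"tz": 0,"turn": 0,"gripper": 0.04},{"tx": 0,"ty": 0,"tz": 0,"turn": 0,"gripper": 0.04},{"tx": 0,"ty": 0,"tz": 0,"turn": 0,"gripper": 0.04}]'

```text
time_s: 7.65
tcp_pos: [0.4414, -0.038, 0.0293]
eef_rot: [-90.1, -0.1, 62.3]
contact_force: [-2.1, 0.3, 8.0]
gripper_width: 0.0454
```

Request:
apply_moves --deltas '[{"tx": 0,"ty": 0,"tz": 0,"turn": 0,"gripper": 0.04},{"tx": 0,"ty": -0.005,"tz": 0,"turn": 0,"gripper": 0.04},{"tx": 0,"ty": -0.015,"tz": 0,"turn": 0,"gripper": 0.04},{"tx": 0,"ty": -0.03,"tz": 0,"turn": 0,"gripper": 0.04},{"tx": 0,"ty": -0.05,"tz": 0,"turn": 0,"gripper": 0.04}]'

```text
time_s: 8.15
tcp_pos: [0.4403, -0.0384, 0.0792]
eef_rot: [-89.9, 0.1, 62.3]
contact_force: [0.7, 0.4, 0.4]
gripper_width: 0.0453
```

```bash
python3 -c "
from m import *
look('w6');delta([.608,.0133,.1],3.5)"
```

```text
t 8.15 tcp [ 0.4403 -0.0384  0.0792] rot [-8.995e+01  5.000e-02  6.231e+01] w 0.045261228836689545
tcp [ 0.4423 -0.0379  0.0824] yaw 62.37 d [ 0.1223 -0.0169 -0.1231] turn 1.0275 or -2.1141 t 8.2 w 0.0452
```

View pics/w6.png

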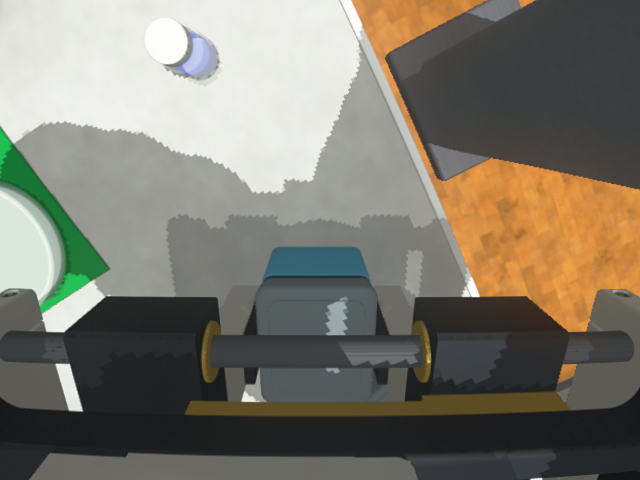

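Request:
apply_moves --deltas '[{"tx": 0.013,"ty": -0.004,"tz": -0.013,"turn": 0.1,"gripper": 0.04},{"tx": 0.026,"ty": -0.008,"tz": -0.026,"turn": 0.21,"gripper": 0.04},{"tx": 0.039,"ty": -0.012,"tz": -0.039,"turn": 0.32,"gripper": 0.04},{"tx": 0.052,"ty": -0.016,"tz": -0.052,"turn": 0.43,"gripper": 0.04},{"tx": 0.065,"ty": -0.018,"tz": -0.065,"turn": 0.54,"gripper": 0.04}]'

```text
time_s: 8.7
tcp_pos: [0.5294, -0.0106, 0.0976]
eef_rot: [-90.0, -0.1, 31.1]
contact_force: [0.0, 0.2, 0.5]
gripper_width: 0.0454
```

```bash
python3 -c "
from m import *
delta([.608,.0133,.1],3.5)"
```

```text
tcp [ 0.5294 -0.0106  0.0976] yaw 31.12 d [ 0.0796 -0.0023 -0.0202] turn 0.4821 or -2.6595 t 8.7 w 0.0454
```

Request:
apply_moves --deltas '[{"tx": 0.02,"ty": 0,"tz": -0.005,"turn": 0.12,"gripper": 0.04},{"tx": 0.04,"ty": 0,"tz": -0.01,"turn": 0.24,"gripper": 0.04},{"tx": 0.06,"ty": 0,"tz": -0.015,"turn": 0.36,"gripper": 0.04},{"tx": 0.079,"ty": 0,"tz": -0.02,"turn": 0.482,"gripper": 0.04},{"tx": 0.079,"ty": 0,"tz": -0.02,"turn": 0.482,"gripper": 0.04}]'

```text
time_s: 9.2
tcp_pos: [0.6085, 0.0139, 0.0969]
eef_rot: [-90.0, -0.1, 3.6]
contact_force: [-0.3, -0.1, -1.1]
gripper_width: 0.0451
```

Request:
apply_moves --deltas '[{"tx": 0,"ty": 0,"tz": 0,"turn": 0,"gripper": 0.04},{"tx": 0,"ty": 0,"tz": 0,"turn": 0,"gripper": 0.04}]'

```text
time_s: 9.4
tcp_pos: [0.6056, 0.013, 0.0967]
eef_rot: [-90.0, 0.0, 3.8]
contact_force: [-0.4, 0.4, -0.8]
gripper_width: 0.0457
```

```bash
python3 -c "
from m import *
look('w7');delta([.608,.0133,.034],3.5)"
```

```text
t 9.4 tcp [0.6056 0.013  0.0967] rot [-9.00e+01  3.00e-02  3.84e+00] w 0.04571170060928684
tcp [0.6057 0.013  0.0968] yaw 3.83 d [0.0023 0.0628 0.0001] turn 0.0058 or -3.1358 t 9.45 w 0.0456
```

View pics/w7.png

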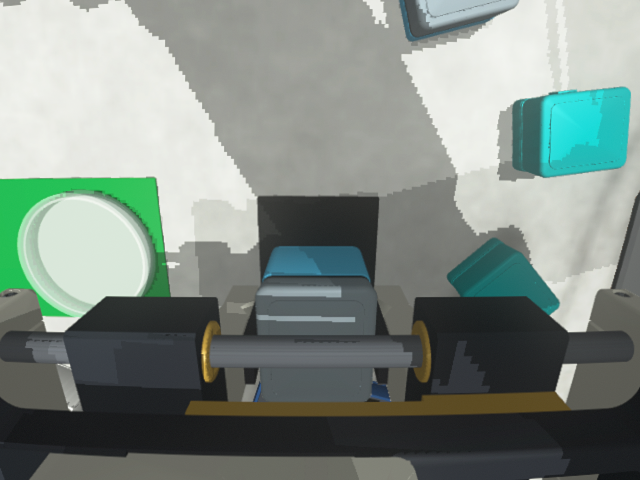

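```bash
python3 -c "
from m import *
C,p,d=load('w7')
a,b=plane(C,[(258.5,197),(379.5,196.5)],.003);print(a,b,np.linalg.norm(a-b))
v=(b-a)[:2];v/=np.linalg.norm(v);print('ang',np.degrees(np.arctan2(v[1],v[0]))-90)
mid=(a+b)[:2]/2;n=np.array([v[1],-v[0]]);print(mid+.04*n)"
```

```text
[ 0.57147678 -0.02731459  0.003     ] [0.56587989 0.05127509 0.003     ] 0.07878872396859488
ang 4.0735325790202666
[0.60857728 0.01482172]
```

Request:
apply_moves --deltas '[{"tx": 0.0025,"ty": 0.02,"tz": 0.001,"turn": 0,"gripper": 0.04},{"tx": 0.0025,"ty": 0.04,"tz": 0.001,"turn": 0,"gripper": 0.04},{"tx": 0.0025,"ty": 0.055,"tz": 0.001,"turn": 0,"gripper": 0.04},{"tx": 0.0025,"ty": 0.061,"tz": 0.001,"turn": 0,"gripper": 0.04},{"tx": 0.0025,"ty": 0.061,"tz": 0.001,"turn": 0,"gripper": 0.04}]'

```text
time_s: 9.95
tcp_pos: [0.6081, 0.0141, 0.035]
eef_rot: [-90.0, 0.1, 3.8]
contact_force: [0.6, -0.6, -0.6]
gripper_width: 0.0456
```

Request:
apply_moves --deltas '[{"tx": 0,"ty": 0.001,"tz": 0,"turn": 0,"gripper": 0.04},{"tx": 0,"ty": 0.002,"tz": 0,"turn": 0,"gripper": 0.04},{"tx": 0,"ty": 0.002,"tz": 0,"turn": 0,"gripper": 0.04}]'

```text
time_s: 10.25
tcp_pos: [0.6092, 0.0145, 0.0342]
eef_rot: [-90.0, -0.1, 3.8]
contact_force: [-0.3, 0.0, -0.2]
gripper_width: 0.0453
```

Request:
apply_moves --deltas '[{"tx": -0.001,"ty": 0.001,"tz": 0,"turn": 0,"gripper": 0.04},{"tx": -0.001,"ty": 0.0015,"tz": 0,"turn": 0,"gripper": 0.04},{"tx": -0.001,"ty": 0.0015,"tz": 0,"turn": 0,"gripper": 0.04}]'

```text
time_s: 10.55
tcp_pos: [0.6078, 0.0144, 0.0324]
eef_rot: [-90.0, -0.0, 3.8]
contact_force: [-1.6, 1.6, 4.9]
gripper_width: 0.0455
```

Contact (4.9 N up). Release and rise.

Request:
apply_moves --deltas '[{"tx": 0,"ty": 0,"tz": 0,"turn": 0,"gripper": 0.07},{"tx": 0,"ty": 0,"tz": 0,"turn": 0,"gripper": 0.07},{"tx": 0,"ty": 0,"tz": 0,"turn": 0,"gripper": 0.07},{"tx": 0,"ty": 0,"tz": 0,"turn": 0,"gripper": 0.07},{"tx": 0,"ty": -0.03,"tz": 0,"turn": 0,"gripper": 0.07}]'

```text
time_s: 11.05
tcp_pos: [0.6051, 0.0137, 0.0586]
eef_rot: [-90.1, 0.4, 3.7]
contact_force: [-1.0, -0.7, -0.8]
gripper_width: 0.0695
```

Request:
apply_moves --deltas '[{"tx": 0,"ty": -0.045,"tz": 0,"turn": 0,"gripper": 0.087},{"tx": 0,"ty": -0.09,"tz": 0,"turn": 0,"gripper": 0.087},{"tx": -0.04,"ty": -0.1,"tz": -0.02,"turn": 0,"gripper": 0.087},{"tx": -0.06,"ty": -0.1,"tz": -0.06,"turn": 0,"gripper": 0.087},{"tx": -0.07,"ty": -0.1,"tz": -0.1,"turn": 0,"gripper": 0.087}]'

```text
time_s: 11.55
tcp_pos: [0.5432, -0.0905, 0.1631]
eef_rot: [-90.0, -0.1, 3.9]
contact_force: [1.1, -0.9, 0.5]
gripper_width: 0.0869
```

```bash
python3 -c "
from m import *
delta([.435,-.2855,.13],0)"
```

```text
tcp [ 0.5432 -0.0905  0.1631] yaw 3.88 d [-0.1212  0.0328 -0.1873] turn 0.0677 or -3.0739 t 11.55 w 0.0869
```

Request:
apply_moves --deltas '[{"tx": -0.024,"ty": 0.007,"tz": -0.038,"turn": 0,"gripper": 0.087},{"tx": -0.048,"ty": 0.014,"tz": -0.076,"turn": 0,"gripper": 0.087},{"tx": -0.072,"ty": 0.021,"tz": -0.114,"turn": 0,"gripper": 0.087},{"tx": -0.1,"ty": 0.028,"tz": -0.154,"turn": 0,"gripper": 0.087},{"tx": -0.121,"ty": 0.033,"tz": -0.187,"turn": 0,"gripper": 0.087}]'

```text
time_s: 12.05
tcp_pos: [0.4343, -0.2861, 0.1287]
eef_rot: [-90.0, 0.0, 3.7]
contact_force: [0.4, -0.8, 0.3]
gripper_width: 0.0871
```

Request:
apply_moves --deltas '[{"tx": 0,"ty": 0,"tz": 0,"turn": 0,"gripper": 0.07},{"tx": 0,"ty": 0,"tz": 0,"turn": 0,"gripper": 0.07},{"tx": 0,"ty": 0,"tz": 0,"turn": 0,"gripper": 0.07}]'

```text
time_s: 12.35
tcp_pos: [0.4366, -0.2843, 0.1292]
eef_rot: [-90.0, -0.0, 3.8]
contact_force: [-0.3, -0.6, -0.6]
gripper_width: 0.0716
```

```bash
python3 -c "
from m import *
look('w8')
C,p,d,P=grid('w8');h=cv2.cvtColor(p,cv2.COLOR_RGB2HSV);m=comp((h[:,:,0]>15)&(h[:,:,0]<30)&(h[:,:,1]>120)&(P[:,:,2]>.004)&(P[:,:,2]<.02),(315,270));R=rect(C,m,.0103);print(R,m.sum())
delta([R[0][0]/1000,R[0][1]/1000,.021],3.9)"
```

```text
t 12.35 tcp [ 0.4366 -0.2843  0.1292] rot [-9.001e+01 -3.000e-02  3.780e+00] w 0.07155205470136042
((433.5, -287.3), (39.8, 39.9), 49.1) 2233
tcp [ 0.4368 -0.284   0.1292] yaw 3.82 d [-0.0036  0.1082 -0.003 ] turn -0.0013 or 3.1403 t 12.4 w 0.0706
```

View pics/w8.png

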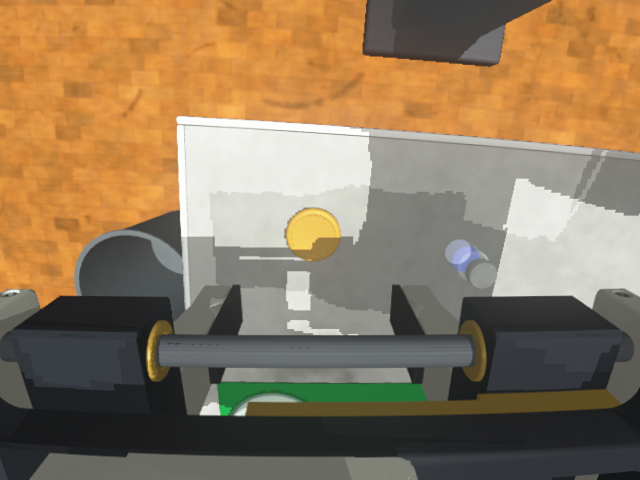

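Request:
apply_moves --deltas '[{"tx": -0.0035,"ty": 0.03,"tz": -0.0025,"turn": 0,"gripper": 0.07},{"tx": -0.0035,"ty": 0.065,"tz": -0.0025,"turn": 0,"gripper": 0.07},{"tx": -0.0035,"ty": 0.09,"tz": -0.0025,"turn": 0,"gripper": 0.07},{"tx": -0.0035,"ty": 0.103,"tz": -0.0025,"turn": 0,"gripper": 0.07},{"tx": -0.0035,"ty": 0.103,"tz": -0.0025,"turn": 0,"gripper": 0.07}]'

```text
time_s: 12.9
tcp_pos: [0.4323, -0.286, 0.0243]
eef_rot: [-89.9, 0.2, 3.9]
contact_force: [-0.0, -0.3, 0.3]
gripper_width: 0.0698
```

Request:
apply_moves --deltas '[{"tx": 0,"ty": 0.003,"tz": 0,"turn": 0,"gripper": 0.07},{"tx": 0,"ty": 0.005,"tz": 0,"turn": 0,"gripper": 0.07},{"tx": 0,"ty": 0.005,"tz": 0,"turn": 0,"gripper": 0.07}]'

```text
time_s: 13.2
tcp_pos: [0.4334, -0.2872, 0.0216]
eef_rot: [-90.0, -0.1, 3.8]
contact_force: [-0.1, 0.5, -0.4]
gripper_width: 0.0698
```

Request:
apply_moves --deltas '[{"tx": 0,"ty": 0.001,"tz": 0,"turn": 0,"gripper": 0.035},{"tx": 0,"ty": 0.001,"tz": 0,"turn": 0,"gripper": 0.035},{"tx": 0,"ty": 0.001,"tz": 0,"turn": 0,"gripper": 0.035},{"tx": 0,"ty": 0.001,"tz": 0,"turn": 0,"gripper": 0.035},{"tx": 0,"ty": 0.001,"tz": 0,"turn": 0,"gripper": 0.035}]' --newtons 20

```text
time_s: 13.7
tcp_pos: [0.4328, -0.2874, 0.0201]
eef_rot: [-90.0, -0.0, 3.8]
contact_force: [-0.6, 0.3, 1.8]
gripper_width: 0.0403
```

Request:
apply_moves --deltas '[{"tx": 0,"ty": 0,"tz": 0,"turn": 0,"gripper": 0.035},{"tx": 0,"ty": 0,"tz": 0,"turn": 0,"gripper": 0.035},{"tx": 0,"ty": -0.01,"tz": 0,"turn": 0,"gripper": 0.035},{"tx": 0,"ty": -0.025,"tz": 0,"turn": 0,"gripper": 0.035},{"tx": 0,"ty": -0.045,"tz": 0,"turn": 0,"gripper": 0.035}]'

```text
time_s: 14.2
tcp_pos: [0.4323, -0.2871, 0.0654]
eef_rot: [-90.0, 0.1, 3.8]
contact_force: [1.4, -0.2, -1.2]
gripper_width: 0.0402
```

```bash
python3 -c "
from m import *
look('w9');t=np.array([608.3,14])/1000;a=np.radians(3.8);t=t-.0805*np.array([np.cos(a),np.sin(a)]);print(t)
delta([*t,.09],3.8)"
```

```text
t 14.2 tcp [ 0.4323 -0.2871  0.0654] rot [-89.97   0.09   3.77] w 0.04020201749029097
[0.52797698 0.00866495]
tcp [ 0.4342 -0.2879  0.069 ] yaw 3.82 d [ 0.1134 -0.0212  0.2896] turn 0.0003 or -3.1413 t 14.25 w 0.0403
```

View pics/w9.png

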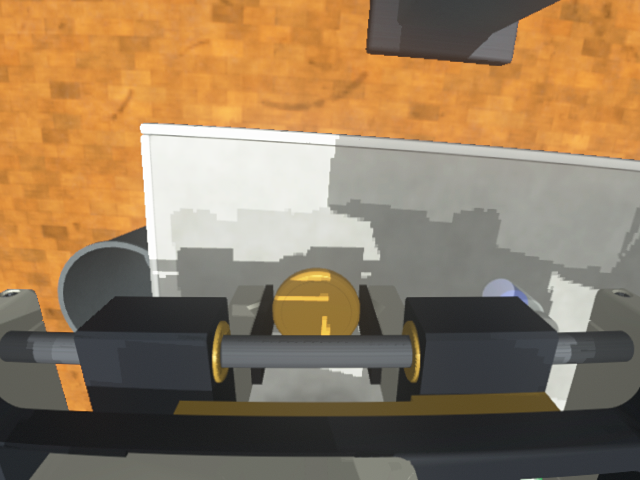

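Request:
apply_moves --deltas '[{"tx": 0.01,"ty": -0.04,"tz": 0.005,"turn": 0,"gripper": 0.035},{"tx": 0.03,"ty": -0.06,"tz": 0.035,"turn": 0,"gripper": 0.035},{"tx": 0.05,"ty": -0.06,"tz": 0.08,"turn": 0,"gripper": 0.035},{"tx": 0.065,"ty": -0.06,"tz": 0.125,"turn": 0,"gripper": 0.035},{"tx": 0.08,"ty": -0.06,"tz": 0.17,"turn": 0,"gripper": 0.035}]'

```text
time_s: 14.75
tcp_pos: [0.5019, -0.1108, 0.126]
eef_rot: [-90.0, -0.1, 3.7]
contact_force: [0.7, 0.5, -0.3]
gripper_width: 0.0405
```

Request:
apply_moves --deltas '[{"tx": 0.01,"ty": 0,"tz": 0.04,"turn": 0,"gripper": 0.035},{"tx": 0.02,"ty": 0,"tz": 0.08,"turn": 0,"gripper": 0.035},{"tx": 0.033,"ty": 0.01,"tz": 0.119,"turn": 0,"gripper": 0.035},{"tx": 0.033,"ty": 0.03,"tz": 0.119,"turn": 0,"gripper": 0.035},{"tx": 0.033,"ty": 0.05,"tz": 0.119,"turn": 0,"gripper": 0.035}]'

```text
time_s: 15.25
tcp_pos: [0.5272, 0.0102, 0.0753]
eef_rot: [-90.0, -0.1, 3.9]
contact_force: [0.5, -0.3, -0.8]
gripper_width: 0.0404
```

Request:
apply_moves --deltas '[{"tx": 0,"ty": 0,"tz": 0,"turn": 0,"gripper": 0.035},{"tx": 0,"ty": 0,"tz": 0,"turn": 0,"gripper": 0.035}]'

```text
time_s: 15.45
tcp_pos: [0.5266, 0.0084, 0.0755]
eef_rot: [-90.0, 0.0, 3.8]
contact_force: [0.5, -0.4, -0.4]
gripper_width: 0.0404
```

```bash
python3 -c "
from m import *
look('w10')
delta([.528,.0087,.021],3.8)"
```

```text
t 15.45 tcp [0.5266 0.0084 0.0755] rot [-9.002e+01  3.000e-02  3.780e+00] w 0.04044215230513603
tcp [0.5271 0.0084 0.076 ] yaw 3.77 d [0.0009 0.055  0.0002] turn -0.0006 or 3.141 t 15.5 w 0.0405
```

View pics/w10.png

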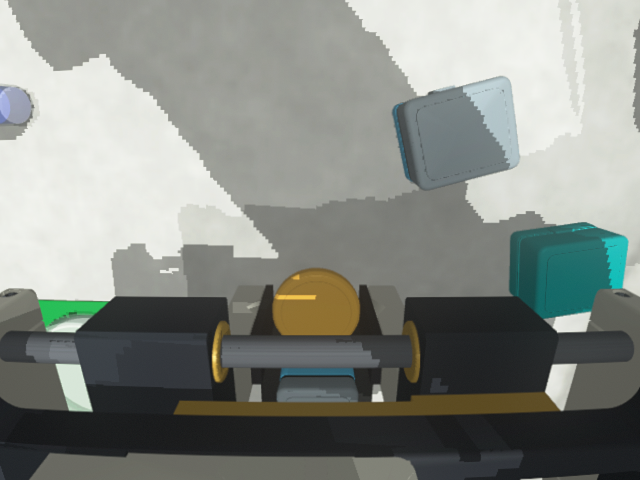

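Request:
apply_moves --deltas '[{"tx": 0.001,"ty": 0.02,"tz": 0,"turn": 0,"gripper": 0.035},{"tx": 0.001,"ty": 0.04,"tz": 0,"turn": 0,"gripper": 0.035},{"tx": 0.001,"ty": 0.05,"tz": 0,"turn": 0,"gripper": 0.035},{"tx": 0.001,"ty": 0.053,"tz": 0,"turn": 0,"gripper": 0.035},{"tx": 0.001,"ty": 0.054,"tz": 0,"turn": 0,"gripper": 0.035}]'

```text
time_s: 16.0
tcp_pos: [0.528, 0.0085, 0.0215]
eef_rot: [-90.0, -0.0, 3.8]
contact_force: [0.0, 0.3, -0.3]
gripper_width: 0.0406
```

Request:
apply_moves --deltas '[{"tx": 0,"ty": 0.001,"tz": 0,"turn": 0,"gripper": 0.035},{"tx": 0,"ty": 0.001,"tz": 0,"turn": 0,"gripper": 0.035}]'

```text
time_s: 16.2
tcp_pos: [0.528, 0.0087, 0.0207]
eef_rot: [-90.0, -0.1, 3.8]
contact_force: [0.3, -0.0, -0.7]
gripper_width: 0.0398
```

Request:
apply_moves --deltas '[{"tx": 0,"ty": 0.0005,"tz": 0,"turn": 0,"gripper": 0.06},{"tx": 0,"ty": 0.0005,"tz": 0,"turn": 0,"gripper": 0.06},{"tx": 0,"ty": 0,"tz": 0,"turn": 0,"gripper": 0.06},{"tx": 0,"ty": -0.02,"tz": 0,"turn": 0,"gripper": 0.06},{"tx": 0,"ty": -0.06,"tz": 0,"turn": 0,"gripper": 0.06}]'

```text
time_s: 16.7
tcp_pos: [0.5255, 0.0079, 0.0782]
eef_rot: [-90.1, 0.3, 3.7]
contact_force: [0.2, -0.3, 0.8]
gripper_width: 0.0597
```

Request:
apply_moves --deltas '[{"tx": 0,"ty": -0.04,"tz": 0,"turn": -0.1,"gripper": 0.06},{"tx": -0.02,"ty": -0.06,"tz": -0.04,"turn": -0.24,"gripper": 0.06},{"tx": -0.04,"ty": -0.06,"tz": -0.08,"turn": -0.38,"gripper": 0.06},{"tx": -0.06,"ty": -0.06,"tz": -0.115,"turn": -0.52,"gripper": 0.06},{"tx": -0.08,"ty": -0.06,"tz": -0.15,"turn": -0.66,"gripper": 0.06}]'

```text
time_s: 17.2
tcp_pos: [0.4568, -0.1475, 0.1406]
eef_rot: [-90.0, -0.1, 41.9]
contact_force: [0.6, -0.5, -0.8]
gripper_width: 0.0598
```

```bash
python3 -c "
from m import *
delta([.4425,-.1723,.13],93.5)"
```

```text
tcp [ 0.4568 -0.1475  0.1406] yaw 41.94 d [-0.0272  0.0106 -0.0089] turn -0.8999 or 2.2417 t 17.2 w 0.0598
```

Request:
apply_moves --deltas '[{"tx": -0.014,"ty": 0.005,"tz": -0.005,"turn": -0.14,"gripper": 0.06},{"tx": -0.027,"ty": 0.01,"tz": -0.009,"turn": -0.28,"gripper": 0.06},{"tx": -0.027,"ty": 0.01,"tz": -0.009,"turn": -0.42,"gripper": 0.06},{"tx": -0.027,"ty": 0.01,"tz": -0.009,"turn": -0.56,"gripper": 0.06},{"tx": -0.027,"ty": 0.01,"tz": -0.009,"turn": -0.7,"gripper": 0.06}]'

```text
time_s: 17.7
tcp_pos: [0.4432, -0.1712, 0.1301]
eef_rot: [-90.0, -0.0, 82.0]
contact_force: [-0.6, 0.4, -1.0]
gripper_width: 0.0602
```

Request:
apply_moves --deltas '[{"tx": 0,"ty": 0,"tz": 0,"turn": -0.14,"gripper": 0.06},{"tx": 0,"ty": 0,"tz": 0,"turn": -0.2,"gripper": 0.06},{"tx": 0,"ty": 0,"tz": 0,"turn": -0.2,"gripper": 0.06}]'

```text
time_s: 18.0
tcp_pos: [0.4433, -0.171, 0.1301]
eef_rot: [-90.0, -0.0, 93.2]
contact_force: [-0.6, -0.3, 0.5]
gripper_width: 0.0598
```

```bash
python3 -c "
from m import *
look('w11')
C,p,d,P=grid('w11');m=comp((abs(P[:,:,2]-.049)<.006),(315,250));R=rect(C,m,.0495);print(R,m.sum())
delta([.4425,-.1723,.03],93.5)"
```

```text
t 18.0 tcp [ 0.4433 -0.171   0.1301] rot [-90.01  -0.    93.19] w 0.059801407117621386
((443.0, -174.5), (18.1, 20.5), 3.2) 705
tcp [ 0.4433 -0.171   0.1301] yaw 93.06 d [-0.0012  0.1001  0.0009] turn -0.0077 or 3.1339 t 18.05 w 0.0602
```

View pics/w11.png

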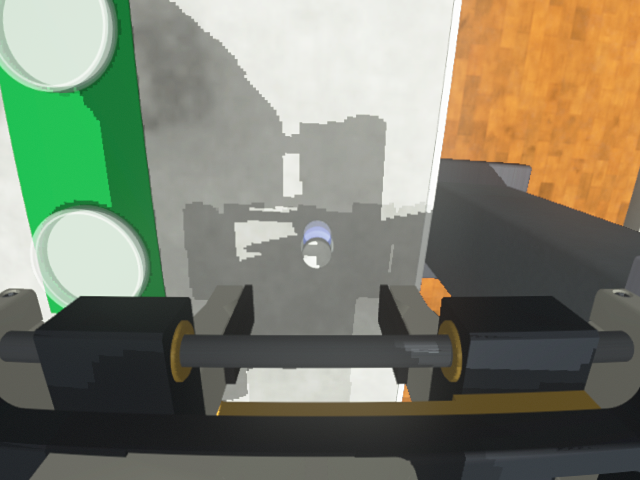

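Request:
apply_moves --deltas '[{"tx": -0.002,"ty": 0.03,"tz": 0.0005,"turn": 0,"gripper": 0.06},{"tx": -0.002,"ty": 0.065,"tz": 0.0005,"turn": 0,"gripper": 0.06},{"tx": -0.002,"ty": 0.09,"tz": 0.0005,"turn": 0,"gripper": 0.06},{"tx": -0.002,"ty": 0.101,"tz": 0.0005,"turn": 0,"gripper": 0.06},{"tx": -0.002,"ty": 0.101,"tz": 0.0005,"turn": 0,"gripper": 0.06}]'

```text
time_s: 18.55
tcp_pos: [0.4421, -0.1731, 0.0279]
eef_rot: [-89.8, -0.0, 93.1]
contact_force: [-0.7, 0.2, 0.8]
gripper_width: 0.0598
```

Request:
apply_moves --deltas '[{"tx": 0,"ty": 0,"tz": 0,"turn": 0,"gripper": 0.018},{"tx": 0,"ty": 0,"tz": 0,"turn": 0,"gripper": 0.018},{"tx": 0,"ty": 0,"tz": 0,"turn": 0,"gripper": 0.018},{"tx": 0,"ty": 0,"tz": 0,"turn": 0,"gripper": 0.018},{"tx": 0,"ty": 0,"tz": 0,"turn": 0,"gripper": 0.018}]' --newtons 15

```text
time_s: 19.05
tcp_pos: [0.4433, -0.173, 0.0295]
eef_rot: [-90.1, 0.0, 93.1]
contact_force: [-0.6, 0.5, 0.2]
gripper_width: 0.0257
```

Request:
apply_moves --deltas '[{"tx": 0,"ty": 0,"tz": 0,"turn": 0,"gripper": 0.018},{"tx": 0,"ty": 0,"tz": 0,"turn": 0,"gripper": 0.018},{"tx": 0,"ty": -0.01,"tz": 0,"turn": 0,"gripper": 0.018},{"tx": 0,"ty": -0.03,"tz": 0,"turn": 0,"gripper": 0.018},{"tx": 0,"ty": -0.06,"tz": 0,"turn": 0,"gripper": 0.018}]'

```text
time_s: 19.55
tcp_pos: [0.4417, -0.173, 0.0889]
eef_rot: [-89.8, -0.0, 93.1]
contact_force: [0.6, -0.0, -1.2]
gripper_width: 0.0222
```

```bash
python3 -c "
from m import *
look('w12')
C,p,d,P=grid('w2')
g=P[:,:,2]
for s in [(140,214),(279,208)]:
    m=comp((abs(g-.018)<.004)&(P[:,:,0]>.55),s); c=cv2.findContours(m,0,1)[0]; c=max(c,key=len).reshape(-1,2); w=plane(C,c,.018)[:,:2]*1000; print(cv2.minEnclosingCircle(w.astype(np.float32)),m.sum())
delta([.6215,-.2265,.1],93.3)"
```

```text
t 19.55 tcp [ 0.4417 -0.173   0.0889] rot [-8.980e+01 -2.000e-02  9.314e+01] w 0.02218349337044298
((627.0060424804688, -309.3522033691406), 45.59171676635742) 4107
((616.7684326171875, -141.20907592773438), 45.08663558959961) 4391
tcp [ 0.4449 -0.1734  0.0943] yaw 93.21 d [-0.0629 -0.0049 -0.1734] turn -0.0015 or 3.1401 t 19.6 w 0.0222
```

View pics/w12.png

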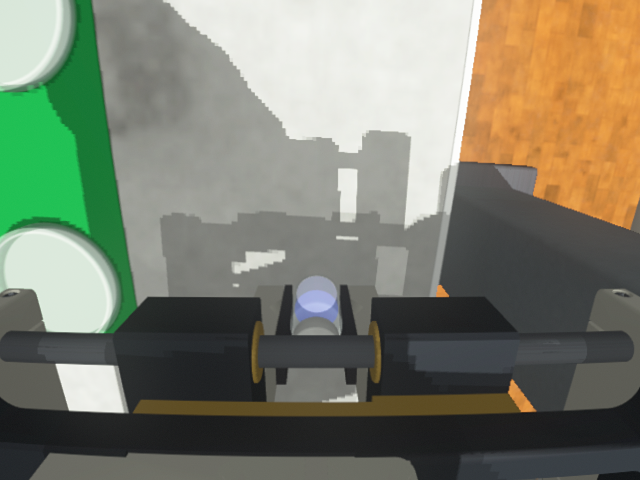

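Request:
apply_moves --deltas '[{"tx": -0.015,"ty": -0.01,"tz": -0.035,"turn": 0,"gripper": 0.018},{"tx": -0.03,"ty": -0.015,"tz": -0.075,"turn": 0,"gripper": 0.018},{"tx": -0.045,"ty": -0.015,"tz": -0.115,"turn": 0,"gripper": 0.018},{"tx": -0.055,"ty": -0.015,"tz": -0.15,"turn": 0,"gripper": 0.018},{"tx": -0.063,"ty": -0.015,"tz": -0.176,"turn": 0,"gripper": 0.018}]'

```text
time_s: 20.1
tcp_pos: [0.6242, -0.2269, 0.1042]
eef_rot: [-90.0, 0.0, 93.1]
contact_force: [-1.1, 0.6, 0.3]
gripper_width: 0.0225
```

Request:
apply_moves --deltas '[{"tx": 0,"ty": 0,"tz": 0,"turn": 0,"gripper": 0.018},{"tx": 0,"ty": 0,"tz": 0,"turn": 0,"gripper": 0.018},{"tx": 0,"ty": 0,"tz": 0,"turn": 0,"gripper": 0.018}]'

```text
time_s: 20.4
tcp_pos: [0.6211, -0.2261, 0.104]
eef_rot: [-90.0, -0.0, 93.1]
contact_force: [-0.7, 0.7, -0.5]
gripper_width: 0.022
```

```bash
python3 -c "
from m import *
look('w13')
delta([.622,-.226,.0305],93.3)"
```

```text
t 20.4 tcp [ 0.6211 -0.2261  0.104 ] rot [-8.996e+01 -2.000e-02  9.314e+01] w 0.022047277923802434
tcp [ 0.6212 -0.226   0.1043] yaw 93.15 d [-0.      0.0738 -0.0008] turn -0.0027 or 3.1389 t 20.45 w 0.022
```

View pics/w13.png

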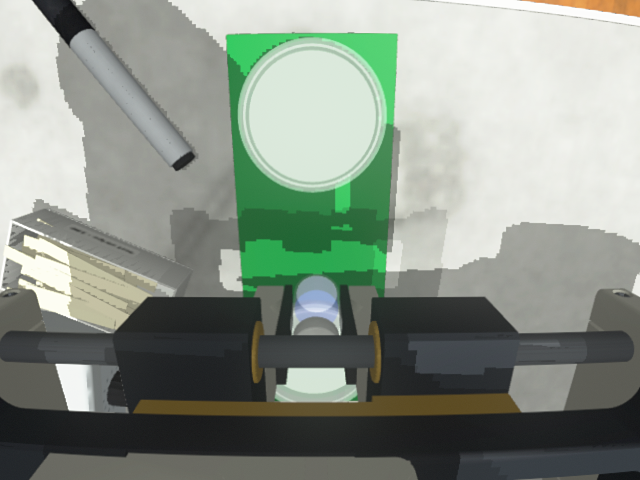

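Request:
apply_moves --deltas '[{"tx": 0,"ty": 0.02,"tz": -0.001,"turn": 0,"gripper": 0.018},{"tx": 0,"ty": 0.045,"tz": -0.001,"turn": 0,"gripper": 0.018},{"tx": 0,"ty": 0.06,"tz": -0.001,"turn": 0,"gripper": 0.018},{"tx": 0,"ty": 0.068,"tz": -0.001,"turn": 0,"gripper": 0.018},{"tx": 0,"ty": 0.07,"tz": -0.001,"turn": 0,"gripper": 0.018}]'

```text
time_s: 20.95
tcp_pos: [0.6226, -0.2262, 0.0334]
eef_rot: [-89.9, -0.0, 93.2]
contact_force: [0.7, 0.5, 0.1]
gripper_width: 0.0221
```

Request:
apply_moves --deltas '[{"tx": 0,"ty": 0.001,"tz": 0,"turn": 0,"gripper": 0.018},{"tx": 0,"ty": 0.001,"tz": 0,"turn": 0,"gripper": 0.018}]'

```text
time_s: 21.15
tcp_pos: [0.6237, -0.2263, 0.0339]
eef_rot: [-90.1, 0.0, 93.2]
contact_force: [0.4, 0.4, -0.2]
gripper_width: 0.0221
```

Request:
apply_moves --deltas '[{"tx": 0,"ty": 0.001,"tz": 0.001,"turn": 0,"gripper": 0.018},{"tx": 0,"ty": 0.0015,"tz": 0.001,"turn": 0,"gripper": 0.018},{"tx": 0,"ty": 0.0015,"tz": 0.001,"turn": 0,"gripper": 0.018}]'

```text
time_s: 21.45
tcp_pos: [0.6222, -0.2263, 0.0318]
eef_rot: [-90.0, 0.0, 93.2]
contact_force: [0.4, -0.1, -0.1]
gripper_width: 0.022
```

Request:
apply_moves --deltas '[{"tx": 0,"ty": 0.0005,"tz": 0,"turn": 0,"gripper": 0.018},{"tx": 0,"ty": 0.001,"tz": 0,"turn": 0,"gripper": 0.018}]'

```text
time_s: 21.65
tcp_pos: [0.6224, -0.2264, 0.0314]
eef_rot: [-90.0, 0.0, 93.2]
contact_force: [-3.6, 1.0, 9.3]
gripper_width: 0.0218
```

Contact. Release gently, rise.

Request:
apply_moves --deltas '[{"tx": 0,"ty": -0.0005,"tz": 0,"turn": 0,"gripper": 0.03},{"tx": 0,"ty": -0.0005,"tz": 0,"turn": 0,"gripper": 0.045},{"tx": 0,"ty": -0.0005,"tz": 0,"turn": 0,"gripper": 0.045},{"tx": 0,"ty": -0.0005,"tz": 0,"turn": 0,"gripper": 0.045},{"tx": 0,"ty": -0.02,"tz": 0,"turn": 0,"gripper": 0.045}]'

```text
time_s: 22.15
tcp_pos: [0.6202, -0.2259, 0.0479]
eef_rot: [-89.7, -0.1, 93.1]
contact_force: [-0.4, 0.4, -0.2]
gripper_width: 0.0447
```

Request:
apply_moves --deltas '[{"tx": 0,"ty": -0.03,"tz": 0,"turn": 0,"gripper": 0.045},{"tx": 0,"ty": -0.075,"tz": 0,"turn": 0,"gripper": 0.06},{"tx": 0,"ty": -0.11,"tz": 0.01,"turn": 0,"gripper": 0.087},{"tx": 0.03,"ty": -0.12,"tz": 0.035,"turn": 0,"gripper": 0.087},{"tx": 0.07,"ty": -0.13,"tz": 0.06,"turn": 0,"gripper": 0.087}]'

```text
time_s: 22.65
tcp_pos: [0.5582, -0.1601, 0.1813]
eef_rot: [-90.1, 0.0, 93.0]
contact_force: [-0.1, 1.6, -0.5]
gripper_width: 0.0714
```

```bash
python3 -c "
from m import *
look('w14')
delta([.4443,.0733,.13],109)"
```

```text
t 22.65 tcp [ 0.5582 -0.1601  0.1813] rot [-9.008e+01  1.000e-02  9.301e+01] w 0.07135854584070019
tcp [ 0.5543 -0.1556  0.1828] yaw 93.08 d [0.2344 0.053  0.0977] turn -0.2779 or 2.8637 t 22.7 w 0.0753
```

View pics/w14.png

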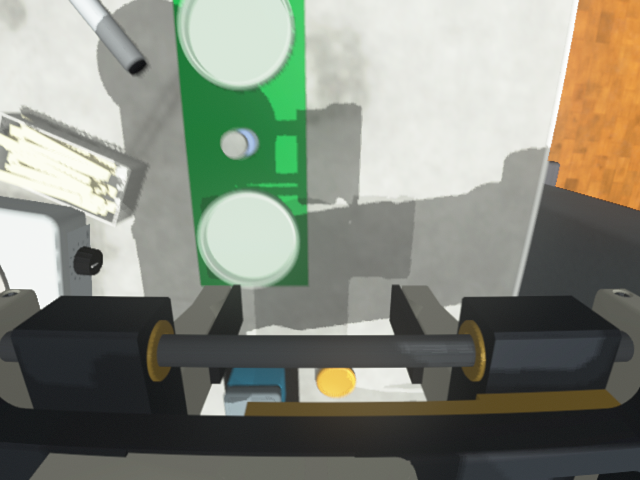

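Request:
apply_moves --deltas '[{"tx": 0.045,"ty": 0,"tz": 0.018,"turn": -0.05,"gripper": 0.087},{"tx": 0.09,"ty": 0.005,"tz": 0.036,"turn": -0.11,"gripper": 0.087},{"tx": 0.135,"ty": 0.015,"tz": 0.055,"turn": -0.17,"gripper": 0.087},{"tx": 0.18,"ty": 0.03,"tz": 0.075,"turn": -0.23,"gripper": 0.087},{"tx": 0.225,"ty": 0.045,"tz": 0.094,"turn": -0.278,"gripper": 0.087}]'

```text
time_s: 23.2
tcp_pos: [0.4523, 0.059, 0.1362]
eef_rot: [-90.1, -0.0, 109.2]
contact_force: [1.0, 1.0, -0.1]
gripper_width: 0.0867
```

Request:
apply_moves --deltas '[{"tx": 0.007,"ty": 0.005,"tz": 0.004,"turn": 0,"gripper": 0.087},{"tx": 0.007,"ty": 0.005,"tz": 0.004,"turn": 0,"gripper": 0.087},{"tx": 0.007,"ty": 0.005,"tz": 0.004,"turn": 0,"gripper": 0.087}]'

```text
time_s: 23.5
tcp_pos: [0.4477, 0.0628, 0.1316]
eef_rot: [-90.0, 0.0, 109.1]
contact_force: [0.4, -0.2, 0.6]
gripper_width: 0.087
```

```bash
python3 -c "
from m import *
look('w15')
C,p,d,P=grid('w15');m=comp((abs(P[:,:,2]-.035)<.006),(315,255));R=rect(C,m,.0349);print(R,m.sum())
delta([R[0][0]/1e3,R[0][1]/1e3,.024],109)"
```

```text
t 23.5 tcp [0.4477 0.0628 0.1316] rot [-9.002e+01  1.000e-02  1.091e+02] w 0.08699330666699227
((444.6, 73.3), (45.1, 53.1), 19.1) 4577
tcp [0.448  0.0625 0.1317] yaw 109.04 d [ 0.0113  0.1077 -0.0003] turn 0.0007 or -3.1409 t 23.55 w 0.087
```

View pics/w15.png

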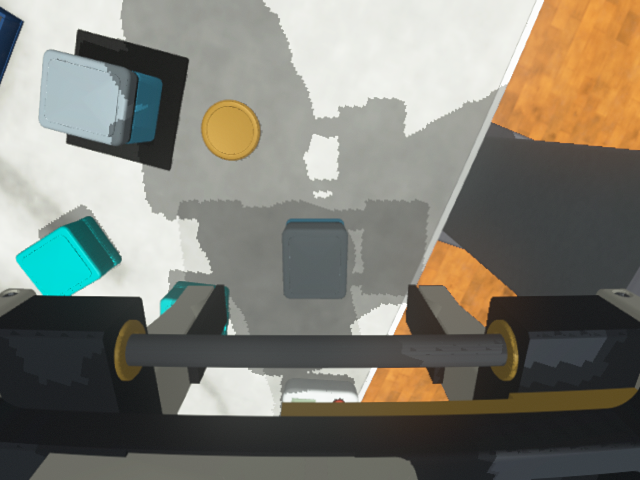

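Request:
apply_moves --deltas '[{"tx": 0.011,"ty": 0.03,"tz": 0,"turn": 0,"gripper": 0.07},{"tx": 0.011,"ty": 0.06,"tz": 0,"turn": 0,"gripper": 0.07},{"tx": 0.011,"ty": 0.085,"tz": 0,"turn": 0,"gripper": 0.07},{"tx": 0.011,"ty": 0.105,"tz": 0,"turn": 0,"gripper": 0.07},{"tx": 0.011,"ty": 0.108,"tz": 0,"turn": 0,"gripper": 0.06}]'

```text
time_s: 24.05
tcp_pos: [0.4432, 0.0715, 0.0215]
eef_rot: [-89.8, 0.1, 108.9]
contact_force: [-0.8, -0.5, 0.2]
gripper_width: 0.0659
```

Request:
apply_moves --deltas '[{"tx": 0,"ty": 0,"tz": 0,"turn": 0,"gripper": 0.04},{"tx": 0,"ty": 0,"tz": 0,"turn": 0,"gripper": 0.04},{"tx": 0,"ty": 0,"tz": 0,"turn": 0,"gripper": 0.04},{"tx": 0,"ty": 0,"tz": 0,"turn": 0,"gripper": 0.04},{"tx": 0,"ty": 0,"tz": 0,"turn": 0,"gripper": 0.04}]' --newtons 25

```text
time_s: 24.55
tcp_pos: [0.4445, 0.0736, 0.0243]
eef_rot: [-90.1, -0.0, 109.1]
contact_force: [1.0, -2.0, 7.3]
gripper_width: 0.0453
```

Request:
apply_moves --deltas '[{"tx": 0,"ty": 0,"tz": 0,"turn": 0,"gripper": 0.04},{"tx": 0,"ty": -0.005,"tz": 0,"turn": 0,"gripper": 0.04},{"tx": 0,"ty": -0.02,"tz": 0,"turn": 0,"gripper": 0.04},{"tx": 0,"ty": -0.06,"tz": 0,"turn": 0,"gripper": 0.04},{"tx": 0,"ty": -0.1,"tz": 0,"turn": 0,"gripper": 0.04}]'

```text
time_s: 25.05
tcp_pos: [0.4427, 0.073, 0.1243]
eef_rot: [-89.9, 0.0, 109.1]
contact_force: [1.2, 1.4, -0.8]
gripper_width: 0.045
```

```bash
python3 -c "
from m import *
look('w16')
for n,s in [('w15',(85,90)),('w16',(60,110))]:
  C,p,d,P=grid(n);m=comp((abs(P[:,:,2]-.053)<.006)&(P[:,:,0]>.55)&(P[:,:,1]<.06),s);R=rect(C,m,.053);print(R,m.sum(),np.nanmedian(P[:,:,2][m>0]))
delta([.608,.0143,.15],183.8)"
```

```text
t 25.05 tcp [0.4427 0.073  0.1243] rot [-8.9880e+01  2.0000e-02  1.0909e+02] w 0.04498701573560954
((606.2, 13.4), (55.4, 45.5), 4.0) 7114 0.05352416569741998
((606.3, 13.6), (55.4, 45.4), 3.7) 7827 0.0535711743330925
tcp [0.4463 0.0745 0.131 ] yaw 109.19 d [-0.11   -0.018  -0.1331] turn -1.3023 or 1.8393 t 25.1 w 0.0454
```

View pics/w16.png

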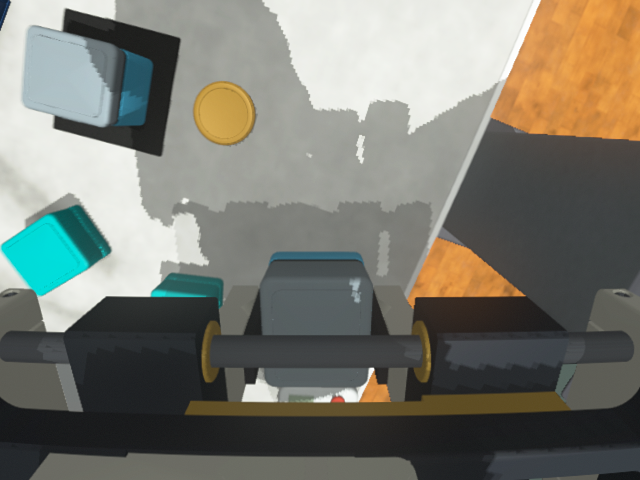

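Request:
apply_moves --deltas '[{"tx": -0.011,"ty": -0.01,"tz": -0.013,"turn": -0.12,"gripper": 0.04},{"tx": -0.022,"ty": -0.02,"tz": -0.027,"turn": -0.25,"gripper": 0.04},{"tx": -0.034,"ty": -0.025,"tz": -0.041,"turn": -0.38,"gripper": 0.04},{"tx": -0.046,"ty": -0.025,"tz": -0.056,"turn": -0.51,"gripper": 0.04},{"tx": -0.058,"ty": -0.025,"tz": -0.071,"turn": -0.64,"gripper": 0.04}]'

```text
time_s: 25.6
tcp_pos: [0.5302, 0.0416, 0.1489]
eef_rot: [-90.0, 0.0, 146.1]
contact_force: [0.4, 0.8, -0.7]
gripper_width: 0.045
```

```bash
python3 -c "
from m import *
delta([.6075,.014,.15],183.8)"
```

```text
tcp [0.5302 0.0416 0.1489] yaw 146.06 d [-0.0795 -0.001  -0.0203] turn -0.6586 or 2.483 t 25.6 w 0.045
```

Request:
apply_moves --deltas '[{"tx": -0.017,"ty": 0,"tz": -0.004,"turn": -0.13,"gripper": 0.04},{"tx": -0.034,"ty": 0,"tz": -0.008,"turn": -0.26,"gripper": 0.04},{"tx": -0.05,"ty": 0,"tz": -0.012,"turn": -0.4,"gripper": 0.04},{"tx": -0.065,"ty": 0,"tz": -0.016,"turn": -0.53,"gripper": 0.04},{"tx": -0.0795,"ty": 0,"tz": -0.02,"turn": -0.658,"gripper": 0.04}]'

```text
time_s: 26.1
tcp_pos: [0.607, 0.0133, 0.1485]
eef_rot: [-90.0, -0.0, -176.2]
contact_force: [0.0, -0.7, -0.9]
gripper_width: 0.0454
```

Request:
apply_moves --deltas '[{"tx": 0,"ty": 0.02,"tz": 0,"turn": 0,"gripper": 0.04},{"tx": 0,"ty": 0.03,"tz": 0,"turn": 0,"gripper": 0.04},{"tx": 0,"ty": 0.03,"tz": 0,"turn": 0,"gripper": 0.04},{"tx": 0,"ty": 0.03,"tz": 0,"turn": 0,"gripper": 0.04}]'

```text
time_s: 26.5
tcp_pos: [0.6064, 0.0136, 0.1186]
eef_rot: [-90.0, -0.0, -176.5]
contact_force: [0.8, 0.1, 0.4]
gripper_width: 0.0453
```

```bash
python3 -c "
from m import *
look('w17')
delta([.6075,.014,.0785],183.8)
p,d=capture('scene');cv2.imwrite('pics/s17.png',cv2.resize(p[150:330,240:480,::-1],None,fx=3,fy=3,interpolation=cv2.INTER_CUBIC))"
```

```text
t 26.5 tcp [0.6064 0.0136 0.1186] rot [-8.9990e+01 -2.0000e-02 -1.7654e+02] w 0.04530945505180503
tcp [0.6068 0.0137 0.119 ] yaw -176.54 d [-0.0007  0.0405 -0.0002] turn -0.0059 or 3.1357 t 26.55 w 0.0454
```

View pics/w17.png

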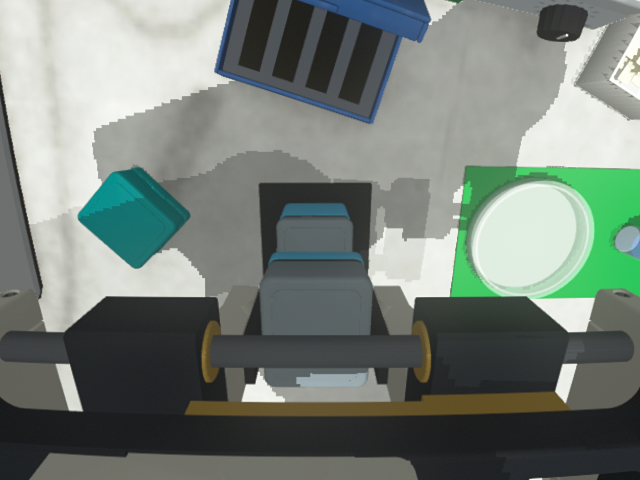

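View pics/s17.png

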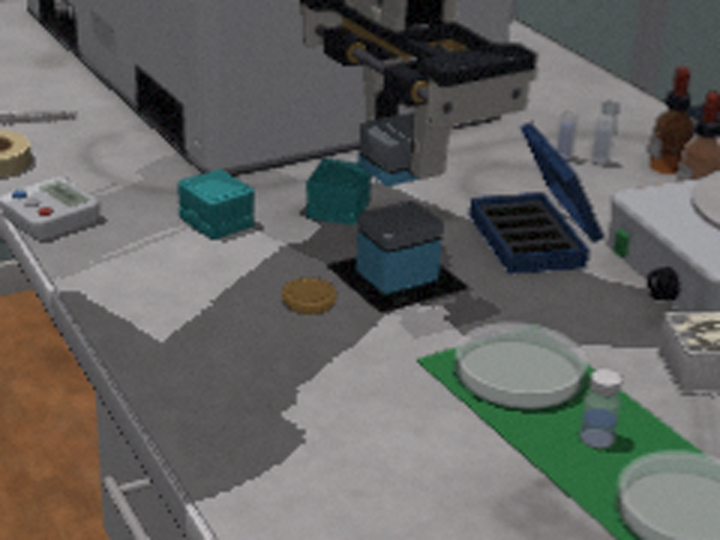

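```bash
python3 -c "
from m import *
C,p,d,P=grid('w17')
m=(abs(P[:,:,2]-.053)<.004);m[:,:250]=0;m[:,380:]=0;m[:190]=0;m[250:]=0
ys,xs=np.nonzero(m);print(ys.min(),xs[ys<240].min(),xs[ys<240].max())
for y in (ys.min()+1,):
  a,b=plane(C,[(xs.min(),235),(xs.max(),235)],.053);print(a,b,(a+b)/2,np.linalg.norm(a-b))
print(plane(C,[(314,217),(314,ys.min())],.053))
print(plane(C,[(315.5,263)],.1186-.0245+.035), proj(C,[[.6064,.0136,.129]]))"
```

```text
217 276 352
[0.62355347 0.03750907 0.053     ] [ 0.62624838 -0.00734704  0.053     ] [0.62490093 0.01508101 0.053     ] 0.04493699136456028
[[0.63583712 0.01572073 0.053     ]
 [0.63583712 0.01572073 0.053     ]]
[[0.63705345 0.01487288 0.1291    ]] [[314.13197825 332.54140548]]
```

Request:
apply_moves --deltas '[{"tx": 0,"ty": 0.015,"tz": 0,"turn": 0,"gripper": 0.04},{"tx": 0,"ty": 0.03,"tz": 0,"turn": 0,"gripper": 0.04},{"tx": 0,"ty": 0.036,"tz": 0,"turn": 0,"gripper": 0.04},{"tx": 0,"ty": 0.038,"tz": 0,"turn": 0,"gripper": 0.04},{"tx": 0,"ty": 0.038,"tz": 0,"turn": 0,"gripper": 0.04}]'

```text
time_s: 27.1
tcp_pos: [0.6069, 0.0136, 0.0807]
eef_rot: [-90.0, 0.0, -176.5]
contact_force: [0.6, 0.1, -1.1]
gripper_width: 0.0451
```

Request:
apply_moves --deltas '[{"tx": 0,"ty": 0.001,"tz": 0,"turn": 0,"gripper": 0.04},{"tx": 0,"ty": 0.0015,"tz": 0,"turn": 0,"gripper": 0.04},{"tx": 0,"ty": 0.0015,"tz": 0,"turn": 0,"gripper": 0.04}]'

```text
time_s: 27.4
tcp_pos: [0.6068, 0.0135, 0.0791]
eef_rot: [-90.0, 0.0, -176.6]
contact_force: [-0.3, -0.6, -0.9]
gripper_width: 0.0454
```

Request:
apply_moves --deltas '[{"tx": 0,"ty": 0.001,"tz": 0,"turn": 0,"gripper": 0.04},{"tx": 0,"ty": 0.0015,"tz": 0,"turn": 0,"gripper": 0.04},{"tx": 0,"ty": 0.0015,"tz": 0,"turn": 0,"gripper": 0.04}]'

```text
time_s: 27.7
tcp_pos: [0.6066, 0.0134, 0.0772]
eef_rot: [-90.0, -0.0, -176.6]
contact_force: [-0.1, 0.2, -0.5]
gripper_width: 0.0454
```

Request:
apply_moves --deltas '[{"tx": 0,"ty": 0.0005,"tz": 0,"turn": 0,"gripper": 0.04},{"tx": 0,"ty": 0.001,"tz": 0,"turn": 0,"gripper": 0.04}]'

```text
time_s: 27.9
tcp_pos: [0.6067, 0.0135, 0.0771]
eef_rot: [-90.0, 0.0, -176.5]
contact_force: [-4.6, 1.4, 11.7]
gripper_width: 0.0451
```

Contact at the expected height. Release and rise.

Request:
apply_moves --deltas '[{"tx": 0,"ty": -0.0005,"tz": 0,"turn": 0,"gripper": 0.055},{"tx": 0,"ty": -0.0005,"tz": 0,"turn": 0,"gripper": 0.07},{"tx": 0,"ty": -0.0005,"tz": 0,"turn": 0,"gripper": 0.07},{"tx": 0,"ty": -0.0005,"tz": 0,"turn": 0,"gripper": 0.07},{"tx": 0,"ty": -0.02,"tz": 0,"turn": 0,"gripper": 0.07}]'

```text
time_s: 28.4
tcp_pos: [0.6048, 0.013, 0.0939]
eef_rot: [-90.0, -0.3, -176.6]
contact_force: [0.2, 0.0, 0.4]
gripper_width: 0.0695
```

Request:
apply_moves --deltas '[{"tx": 0,"ty": -0.04,"tz": 0,"turn": 0,"gripper": 0.07},{"tx": 0,"ty": -0.085,"tz": 0,"turn": 0,"gripper": 0.07},{"tx": 0.02,"ty": -0.13,"tz": 0,"turn": 0,"gripper": 0.07},{"tx": 0.06,"ty": -0.16,"tz": 0,"turn": 0,"gripper": 0.07},{"tx": 0.1,"ty": -0.18,"tz": 0.02,"turn": 0,"gripper": 0.07}]'

```text
time_s: 28.9
tcp_pos: [0.5079, -0.0117, 0.2784]
eef_rot: [-90.0, 0.2, -176.5]
contact_force: [-0.3, -0.2, 0.6]
gripper_width: 0.0699
```

Request:
apply_moves --deltas '[{"tx": 0.04,"ty": -0.01,"tz": 0.03,"turn": 0,"gripper": 0.07},{"tx": 0.05,"ty": -0.02,"tz": 0.06,"turn": 0,"gripper": 0.07},{"tx": 0.05,"ty": -0.02,"tz": 0.06,"turn": 0,"gripper": 0.07},{"tx": 0.05,"ty": -0.02,"tz": 0.06,"turn": 0,"gripper": 0.07}]'

```text
time_s: 29.3
tcp_pos: [0.4616, -0.0758, 0.2967]
eef_rot: [-90.0, 0.1, -176.6]
contact_force: [0.3, 0.3, -0.4]
gripper_width: 0.0695
```

```bash
python3 -c "
from m import *
look('w18')
p,d=capture('scene');cv2.imwrite('pics/s18.png',cv2.resize(p[150:330,240:480,::-1],None,fx=3,fy=3,interpolation=cv2.INTER_CUBIC))
p,d=capture('top');cv2.imwrite('pics/t18.png',p[:,:,::-1])"
```

```text
t 29.3 tcp [ 0.4616 -0.0758  0.2967] rot [-9.0030e+01  8.0000e-02 -1.7664e+02] w 0.06951198312420134
```

View pics/w18.png

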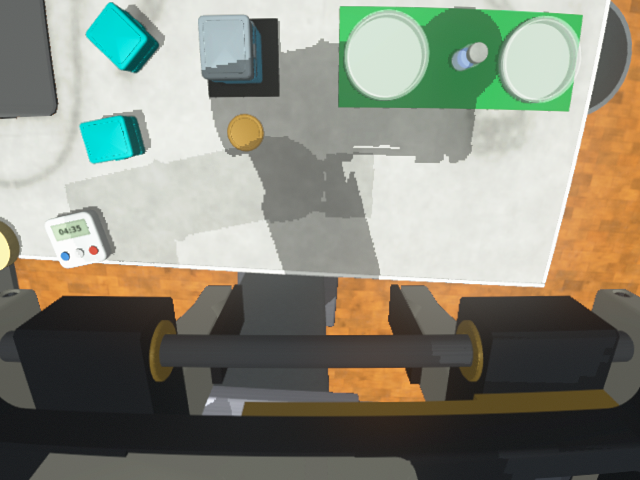

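View pics/s18.png

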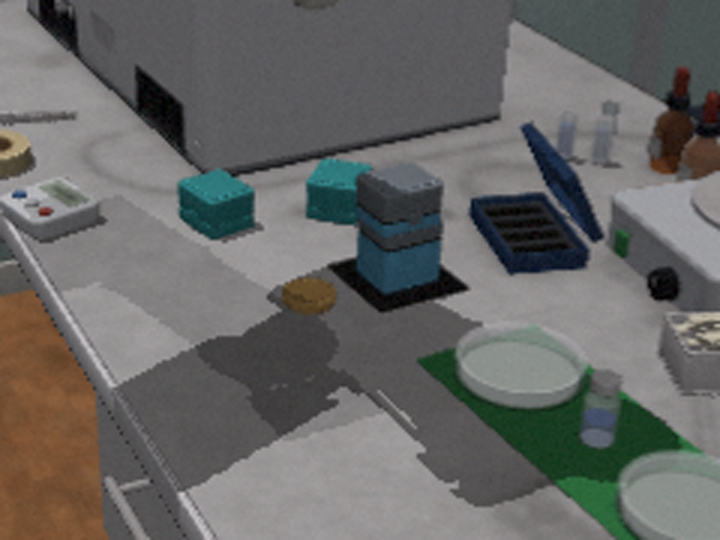

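Everything stands: the stack is neatly aligned, the tin (245,132) is in front of the mat, and the vial (470,55) is between the dishes. Next comes a numeric check.

```bash
python3 -c "
from m import *
C,p,d,P=grid('w18');Z=P[:,:,2]
m=comp(abs(Z-.088)<.004,(225,45));print('low',rect(C,m,.088),np.nanmedian(Z[m>0]))
h=cv2.cvtColor(p,cv2.COLOR_RGB2HSV)
m=comp((h[:,:,0]>15)&(h[:,:,0]<30)&(h[:,:,1]>110)&(Z>.004)&(Z<.02),(245,132));R=rect(C,m,.0103);print('tin',R,np.nanmedian(Z[m>0]))
a=np.radians(3.8);v=np.array(R[0])-[608.3,14];print('tin in mat',v@[np.cos(a),np.sin(a)],v@[-np.sin(a),np.cos(a)])
m=comp((abs(Z-.0515)<.005)&(P[:,:,1]<-.18),(478,52));print('vial',rect(C,m,.0515),np.nanmedian(Z[m>0]))
for s in [(386,55),(540,60)]:
    m=comp((abs(Z-.018)<.004)&(P[:,:,0]>.55),s);c=max(cv2.findContours(m,0,1)[0],key=len).reshape(-1,2);print('dish',cv2.minEnclosingCircle((plane(C,c,.018)[:,:2]*1000).astype(np.float32)))
f=np.load('pics/top0.npz')['p'];t=cv2.imread('pics/t18.png')[:,:,::-1]
df=cv2.absdiff(f,t).max(2)
for n,(x,y,w) in dict(timer=(227,289,22),tape=(162,295,22),ld=(408,182,26),rd=(491,179,26)).items():
  A=cv2.cvtColor(f,7)[y-w:y+w,x-w:x+w].astype(np.float32);B=cv2.cvtColor(t,7)[y-w:y+w,x-w:x+w].astype(np.float32);print(n,cv2.phaseCorrelate(A,B,cv2.createHanningWindow((2*w,2*w),cv2.CV_32F)))
print(r.get_state()['time_s'])"
```

```text
low ((604.2, 12.0), (51.6, 46.3), 2.6) 0.0876434910311164
tin ((529.1, 7.8), (39.5, 39.6), 47.2) 0.010537437541912276
tin in mat -79.43677447121028 -0.9374761917307033
vial ((621.7, -225.0), (18.3, 20.1), 5.1) 0.05142833521682044
dish ((617.5506591796875, -142.01895141601562), 45.316768646240234)
dish ((627.7988891601562, -310.3768310546875), 45.72535705566406)
timer ((0.9144970427206971, 0.704796464701964), 0.4543766204221749)
tape ((0.45304140985481567, 0.8385800733888971), 0.4116689658459322)
ld ((1.861119288432164, -1.8297214676445037), 0.09836675502635815)
rd ((0.810430289872837, 0.1254015250525029), 0.25071491756883996)
29.45
```

```bash
python3 -c "
from plant import r
print(r.close_job())"
```

```text
the job is handed in; nothing more can be done
None
```

The measuring station is laid out and the job is handed in at about 29.5 s of the 99 s allowed. The close call gives no verdict. All positions below come from my own images.

- **Tall cassette:** it stands on the mat, about 1–2 mm from its middle and square to within about 1°. Its 47 mm side runs along the mat's y axis, which the judging text allows.
- **Low cassette:** it sits on the tall one the same way round. Its lid measured at z = 88 mm. The last image put its centre 2–3 mm from the tall one's (limit 10 mm) and its angle about 1° off, and the side view shows the sides in line.
- **Tin:** it lies flat at x = −79 mm, y = −1 mm in the mat's frame, which leaves a gap of about 19 mm.
- **Vial:** it stands upright on the sheet within about 2 mm of the midpoint between the dishes.
- **Dishes, timer and tape roll:** the dishes re-measured within about 1 mm of where they started. The top-view comparison for the timer and tape roll showed about 1 pixel (roughly 2 mm), which I put down to changed shadows. The same comparison for the left dish was too unreliable to use (low correlation).

One step went wrong and was put right. My first grip on the tall cassette closed across the 53 mm side, so I let go before lifting and gripped it again across the 47 mm side.

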